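# Kit the putter weight stack and fit the face insert

### The job

Make up this putter's kit: lay all the spacers that are out on the bench flat in the four-post nest, then the brass slug on top of them, then the retaining ring flat on the slug, in that order. Also fit the grooved face insert into the pocket of the clamped putter head and press it down until it is flush with the face. Leave the other things on the bench where they are.

Things in the scene. Friction and masses are not known exactly. Their poses are not given: they have to be found in the camera images.
- nest_floor (a point): stack nest, fixed: 110 x 110 x 12 mm birch base with four upright steel posts, 8 mm thick, round-topped, 50 mm tall, at the corners of a 43 mm square along the base's sides (30.5 mm from the middle). They guide a 50 mm disc with 1.5 mm to spare all round; fingers fit in the 35 mm gaps between posts, along this frame's x or y. Point: middle of the base's top, z up
- pocket (a point): chrome putter head fixed face up in a cradle; face 42 mm (x) by 116 mm (y), 46 mm above the bench. Point: middle of the pocket's mouth, level with the face. Pocket 25 (x) x 73 (y) x 14 mm deep. A black sprung nose juts 3 mm into each y end: the insert first rests on these, 4 to 6 mm deep; a push of about 4 to 12 N drives it down to the floor, its top then flush with the face, and it stays
- slug_mid (a point): the swing-weight slug: plain solid brass disc, 50 mm across, 14 mm thick, 0.22 kg, lying flat. Its centre, half-way up, z up
- ring_mid (a point): the retaining ring: dark steel ring 50 mm outside, 30 mm bore, 8 mm thick, lying flat. Its centre, half-way up, z up
- insert_mid (a point): the putter face insert: grey bar with fine dark cross grooves, 22 mm (x) by 70 mm (y) by 14 mm high (z), 50 g, lying flat; either side up and either way round fits. Its centre, half-way up
- spacer1_mid (a point): a spacer: flat aluminium disc 50 mm across, 8 mm thick, with a small dark dot in the middle of each face; two to four such spacers are on the bench. Its centre, half-way up, z up; None if absent
- spacer2_mid (a point): a spacer: flat aluminium disc 50 mm across, 8 mm thick, with a small dark dot in the middle of each face; two to four such spacers are on the bench. Its centre, half-way up, z up; None if absent
- spacer3_mid (a point): a spacer: flat aluminium disc 50 mm across, 8 mm thick, with a small dark dot in the middle of each face; two to four such spacers are on the bench. Its centre, half-way up, z up; None if absent
- spacer4_mid (a point): a spacer: flat aluminium disc 50 mm across, 8 mm thick, with a small dark dot in the middle of each face; two to four such spacers are on the bench. Its centre, half-way up, z up; None if absent
- seater: ferrule seater, a stepped matte black steel piece 40 mm across, 45 mm tall, standing: not to be disturbed (origin under its centre)
- driver: screwdriver, 170 mm long, about 30 mm high, lying with its length along its x: not to be disturbed
- jar: closed jar 48 mm across, 55 mm tall, not to be disturbed (origin under its centre)
- gauge: aluminium gauge block 50 x 70 x 25 mm, not to be disturbed (origin under its centre)
- putter: spare loose chrome blade putter head, 30 x 110 mm, 54 mm tall at its hosel, behind the work: not to be disturbed (origin under its centre)
Things that resemble listed ones, but are neither listed nor needed, are in the scene too. Leave any brown, red or turquoise look-alike of the part that bears ring_mid alone.

How it is judged:
By the outcome, as a careful person would: the job done as asked, in the order asked, and still so for the second after the job is handed in, with the robot touching nothing.
Of spacer1, spacer2, spacer3, spacer4 only 2 to 4 are there at a start; the rules pass over those that are not, and their reading is None.
At some moment in a run one of spacer1, spacer2, spacer3, spacer4, slug, ring, insert may be knocked a few centimetres aside while the robot is not near it.
It also fails if it takes over 210 s, if anything falls off the work surface, if the arm or the gripper's body presses on something with over 40 N, if the wrist force passes 120 N, or if a joint passes its speed limit or range.

### The arm

A 6-joint arm with a two-finger parallel gripper is mounted at the origin on the work surface. World frame = base frame: x ahead of the robot, y to its left, z up, the work surface at z = 0. Lengths are in mm, angles in degrees, forces in N, time in s.
With the tool pointing down it reaches from about 325 to 775 mm from the base axis. Payload 5.5 kg.
Tool frame: the origin (TCP) lies midway between the tips of the shut fingers; the grasp point (between the pads) lies 19 mm behind it (env.grip_depth is the distance from the TCP to the grasp point, in mm); z points along the fingers, y is the line along which they close (so a half turn about z gives the same grasp; the last joint's range is limited). The gripper opens to 88 mm and grips with 3 to 60 N. Pads are 20 mm wide; open, the fingers measure 115 mm over their backs; the gripper's body (75 mm by 178 mm) begins 61 mm behind the grasp point.
Start: joints at [-70.285, 5.22, 70.514, -0, 104.267, -3.249], TCP at [234.094, -552.464, 222.631] pointing down, gripper open.
Joint ranges: [-164.24, 164.24], [-49.07, 125.15], [9.68, 141.18], [-86.29, 266.29], [3.28, 154.24], [-151.56, 151.56]. Speed limits (degrees/s): [147.25, 147.25, 172.46, 180, 180, 180].

### API

Orientations are given as [roll, pitch, yaw] about the fixed x, y, z axes, in that order (R = Rz(yaw) Ry(pitch) Rx(roll)).
In Python, from bench import env, vision, workorder gives the robot as it stands.
- The arm moves only by the tool jog_arm, never from a script. Its argument "deltas" is a list of rows, each an object with "translation": the shift along the tool's x, y, z in cm, a list of three; "delta_rot": the turn, a rotation vector about the tool's x, y, z in units of 6 degrees (1.0 is 6 degrees), a list of three; "gripper": the opening, from 0 (shut) to 1 (fully open). A call has exactly 8 rows; each row is the pose to reach, as a shift and turn from the pose commanded when the call began, along the tool's axes at that moment; what a row does not reach only later rows make up. A row lasts 1/12 s, in which the tool goes at most 41.7 mm and 7.16 degrees, less where a joint would pass 70% of its speed; a pose out of reach is approached as far as the arm can. A call with a gripper value outside its range is refused whole. The fingers move at their own pace and stop on an object; "force" is the grip in N (left out, the last holds). Time passes only in rows, so rows that repeat a pose let the fingers close, or fill a call up. It gives the time, the measured TCP pose, the force, the opening and the grip force at its end, in the units of the state.
- env.observe(): the state, without advancing time (a new reading comes with each control period).
- vision.snapshot(name): name is "side" or "top" or "wrist"; returns a dict with "frame" (420x560x3 uint8, red, green, blue), "fovy" (degrees; the focal length in pixels is half the picture's height over the tangent of half this angle, whatever the lens; pixels are square), "cx", "cy" (the principal point, pixels), "distortion" ([k1, k2, p1, p2, k3] as OpenCV has them; the pictures are not rectified), "world_to_cam" (4x4, takes a point from world to camera coordinates). Camera axes: x right, y down, z forward; pixel columns grow to the right and rows downward; lengths in mm; the calibration is good to about 2 mm. A picture is of the moment at which its call begins. There is no depth.
- workorder.job_done(): hands the job in; it is judged then, once.
The state is a dict: "clock": time; "joint_positions": joint angles; "dq": joint speeds; "joint_efforts": joint torques, N m; "tcp_pos": TCP position; "tool_rot": TCP orientation; "ft_force": force on the tool from outside, world axes, zero at the start; "wrist_torque": the same for the moment, N m; "grip_width": opening from 0.0 (shut) to 1.0 (fully open); "finger_force": force on a finger pad.
Only numpy, scipy, OpenCV 4.12 (cv2) and the standard library are available. Lean on these libraries where they do the work, as an engineer would, in place of code of your own. Each camera call takes 0.05 s, during which the arm holds its last target. There are 200 camera calls.

## Working session

There is one attempt and no reset: what is moved stays moved. The work goes in short steps, Python scripts to look and compute and a tool call to move; the robot and the scene stay as the last step left them, time stands still between calls to the robot, and variables do not carry over. Pictures are saved under pics/ and viewed, at most 14 in all, crops included, and the job is handed in when it is done.

Besides the shell and the picture viewer there is one more tool, called after "Call:" by a JSON object that holds its "fn" and its "kwargs". jog_arm: Moves the arm, as the interface text tells. Its arguments: {"type":"object","properties":{"deltas":{"type":"array"},"force":{"type":"number"}},"required":["deltas"]}

```bash
ls; mkdir -p pics; cat > h.py <<'E'
import numpy as np, cv2
from bench import env, vision, workorder
from scipy.spatial.transform import Rotation as R
def cam(s):
    h=s["frame"].shape[0]; f=h/2/np.tan(np.radians(s["fovy"])/2)
    return np.array([[f,0,s["cx"]],[0,f,s["cy"]],[0,0,1]]),np.array(s["distortion"],float),np.array(s["world_to_cam"])
def ray(s,uv):
    K,D,T=cam(s); p=cv2.undistortPoints(np.array(uv,float).reshape(-1,1,2),K,D).reshape(-1,2)
    d=np.c_[p,np.ones(len(p))]@T[:3,:3]; return -T[:3,:3].T@T[:3,3],d
def onz(s,uv,z):
    o,d=ray(s,uv); z=np.broadcast_to(z,len(d)); return o+d*((z-o[2])/d[:,2])[:,None]
def proj(s,P):
    K,D,T=cam(s); r,_=cv2.Rodrigues(T[:3,:3]); return cv2.projectPoints(np.array(P,float).reshape(-1,1,3),r,T[:3,3],K,D)[0].reshape(-1,2)
def save(name,img,sc=1):
    cv2.imwrite(f"pics/{name}.png",cv2.resize(img,None,fx=sc,fy=sc,interpolation=cv2.INTER_CUBIC)[:,:,::-1])
E
python3 - <<'E'
from h import *
import pickle
for n in("top","side"):
    s=vision.snapshot(n); pickle.dump(s,open(n+".pkl","wb")); save(n+"1",s["frame"],1.42); print(n,s["fovy"],s["cx"],s["cy"],s["distortion"],np.round(s["world_to_cam"],3).tolist())
print(env.observe())
E
```

```text
pics
top 47.00900818481264 271.63945435208353 208.74166480336788 [-0.13061989  0.          0.          0.          0.        ] [[0.007, -1.0, -0.004, -9.962], [-0.983, -0.006, -0.182, 589.323], [0.182, 0.006, -0.983, 1165.653], [0.0, 0.0, 0.0, 1.0]]
side 49.208934133698186 277.12144408150374 208.8246638787988 [-0.02827675  0.          0.          0.          0.        ] [[0.994, -0.111, 0.019, -580.062], [-0.071, -0.752, -0.655, 91.462], [0.087, 0.65, -0.755, 1112.014], [0.0, 0.0, 0.0, 1.0]]
{'clock': 0.1, 'joint_positions': array([-7.02859570e+01,  5.26013838e+00,  7.05741467e+01,  1.48123226e-03,
        1.04266110e+02, -3.24988100e+00]), 'dq': array([ 0.03972092, -0.1094406 , -0.2488483 , -0.03309313, -0.09344734,
        0.03770698]), 'joint_efforts': array([ 4.09656175e-03, -4.47855127e+01, -4.07570171e+01,  7.01416167e-02,
        2.83405068e-02, -1.35510218e-04]), 'tcp_pos': array([ 233.99888677, -552.21052241,  221.61411447]), 'tool_rot': array([-1.79899848e+02, -7.12534601e-03,  2.29642816e+01]), 'ft_force': array([ 0.08510495,  0.58604731, -0.23480155]), 'wrist_torque': array([0.02722681, 0.00665431, 0.00385786]), 'finger_force': 0.0, 'grip_width': 0.9976664068536282}
```

View pics/top1.png

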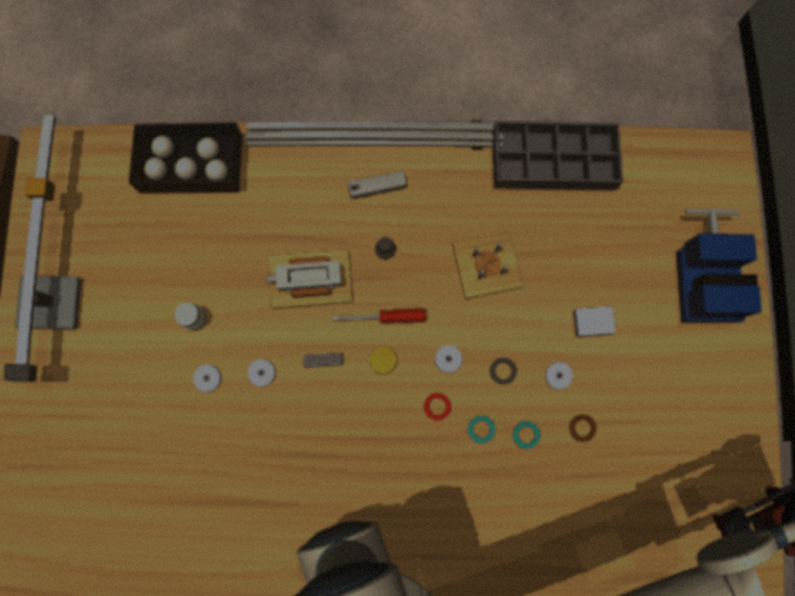

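View pics/side1.png

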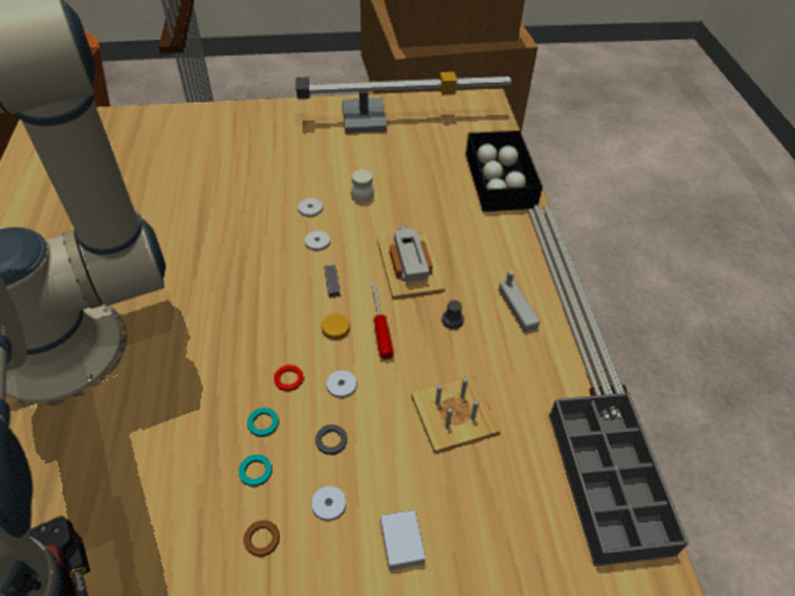

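The top picture shows spacers at (206,378), (261,373), (448,359) and (559,376), the slug at (383,360), the ring at (503,371), the insert at (323,360), the nest at (487,265) and the pocket at (309,275). The side picture agrees with this.

```bash
python3 - <<'E'
from h import *
import pickle
s=pickle.load(open("top.pkl","rb")); sd=pickle.load(open("side.pkl","rb"))
save("crop1",s["frame"][155:275,185:380],4)
k=lambda l:np.array(l)/1.42
n=["sA","sB","sC","sD","slug","ring","insert"]
P=onz(s,k([(206.5,377.5),(261,372.5),(448.5,358.5),(559.5,375.5),(383,360),(503,371),(323,360)]),[8,8,8,8,14,8,14])
Q=onz(sd,k([(311,207),(317.5,240),(341.5,383),(328.5,502.5),(336,324),(332,438.5),(332,280)]),[8,8,8,8,14,8,14])
for a,p,q in zip(n,P,Q): print(a,p.round(1),q.round(1))
E
```

```text
sA [445.1 321.    8. ] [446.6 320.    8. ]
sB [455.5 220.5   8. ] [456.6 220.4   8. ]
sC [ 483.7 -120.9    8. ] [ 484.1 -120.1    8. ]
sD [ 453.1 -324.1    8. ] [ 453.3 -322.9    8. ]
slug [479.8  -1.8  14. ] [ 4.818e+02 -2.000e-01  1.400e+01]
ring [ 461.2 -220.2    8. ] [ 463.5 -220.3    8. ]
insert [478.9 107.   14. ] [480. 105.  14.]
```

View pics/crop1.png

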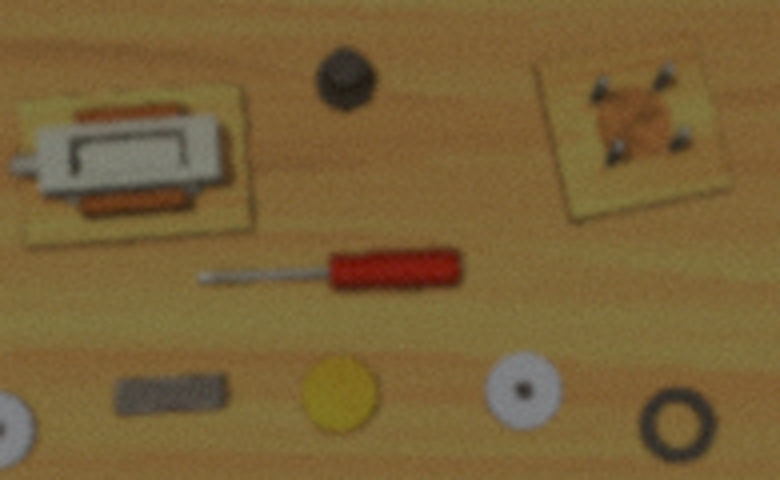

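The crop shows the nest base corners near (536,62), (575,221), (730,186) and (700,50), and the putter face corners near (40,125), (218,115), (222,181) and (42,194).

```bash
cat >> h.py <<'E'
def go(x,y,z,yaw):
    "delta in tool axes (cm) and turn (6deg units) to reach pointing-down pose"
    o=env.observe(); r=R.from_euler('xyz',o["tool_rot"],degrees=True); g=R.from_euler('xyz',[180,0,yaw],degrees=True)
    t=r.inv().apply(np.array([x,y,z])-o["tcp_pos"])/10; w=(r.inv()*g).as_rotvec(degrees=True)/6
    print("t=100*0.001cm",t.round(2),"rot",w.round(2),"clock",round(o["clock"],1))
E
python3 - <<'E'
from h import *
import pickle
s=pickle.load(open("top.pkl","rb"))
k=lambda l:np.array(l,float)/4+[185,155]
N=onz(s,k([(536,62),(575,221),(730,186),(700,50)]),12); print(N.round(1))
print(onz(s,k([(635,122)]),12))
F=onz(s,k([(40,125),(218,115),(222,181),(42,194)]),46); print(F.round(1),F.mean(0))
print(onz(s,k([(75,142),(185,132),(188,165),(75,175)]),46))
I=onz(s,k([(117,379),(225,374),(228,406),(117,414)]),14);print(I.round(1))
ang=lambda a,b:np.degrees(np.arctan2(*(b-a)[[1,0]]))
print("nest",ang(N[0],N[1]),ang(N[1],N[2]),"put",ang(F[0],F[1]),ang(F[3],F[2]),"ins",ang(I[0],I[1]),ang(I[3],I[2]))
w=vision.snapshot("wrist");print(w["fovy"],np.round(-w["world_to_cam"][:3,:3].T@w["world_to_cam"][:3,3]),w["world_to_cam"][2,:3])
go(484,-120.5,130,12)
E
```

```text
[[ 701.3 -131.1   12. ]
 [ 594.1 -155.4   12. ]
 [ 618.1 -258.2   12. ]
 [ 710.6 -241.    12. ]]
[[ 660.87877467 -196.21829293   12.        ]]
[[648.6 191.8  46. ]
 [655.7  77.   46. ]
 [612.5  73.6  46. ]
 [603.3 188.8  46. ]] [630.03734877 132.80403613  46.        ]
[[637.50277146 168.72571698  46.        ]
 [644.41823048  97.99697087  46.        ]
 [622.77756207  95.57737641  46.        ]
 [615.85536458 167.9964383   46.        ]]
[[488.4 141.3  14. ]
 [492.2  71.7  14. ]
 [471.6  69.4  14. ]
 [465.8 140.8  14. ]]
nest -167.24027662726917 -76.84543061980028 put -86.45546424946716 -85.47561485002066 ins -86.86030032031442 -85.36809169851887
62.164940973346404 [ 300. -525.  382.] [-0.23867685 -0.09930258 -0.96600847]
t=100*0.001cm [ 39.86 -29.98   9.22] rot [-0.01  0.    1.83] clock 0.1
```

```bash
python3 - <<'E'
from h import *
go(655,-197,190,13)
E
```

```text
t=100*0.001cm [ 52.62 -16.28   3.2 ] rot [-0.01  0.    1.66] clock 0.1
```

Call:
{"fn": "jog_arm", "kwargs": {"deltas": [{"translation": [5, -1.6, 0.5], "delta_rot": [0, 0, 0.5], "gripper": 0.75}, {"translation": [9, -2.7, 1], "delta_rot": [0, 0, 1.0], "gripper": 0.75}, {"translation": [13, -3.9, 1], "delta_rot": [0, 0, 1.66], "gripper": 0.75}, {"translation": [17, -5.1, 1.5], "delta_rot": [0, 0, 1.66], "gripper": 0.75}, {"translation": [21, -6.3, 2], "delta_rot": [0, 0, 1.66], "gripper": 0.75}, {"translation": [25, -7.5, 2], "delta_rot": [0, 0, 1.66], "gripper": 0.75}, {"translation": [29, -8.7, 2.5], "delta_rot": [0, 0, 1.66], "gripper": 0.75}, {"translation": [33, -10, 3], "delta_rot": [0, 0, 1.66], "gripper": 0.75}], "force": 20}}

```text
clock: 0.82
tcp_pos: [490.4, -338.5, 194.0]
tool_rot: [180.0, -0.0, 13.0]
ft_force: [-0.1, 0.1, -0.5]
grip_width: 0.75
finger_force: 0.0
```

```bash
python3 - <<'E'
from h import *
go(655,-197,190,13)
E
```

```text
t=100*0.001cm [ 19.22 -10.09   0.4 ] rot [ 0. -0.  0.] clock 0.8
```

Call:
{"fn": "jog_arm", "kwargs": {"deltas": [{"translation": [4, -2, 0.1], "delta_rot": [0, 0, 0], "gripper": 0.75}, {"translation": [8, -4, 0.2], "delta_rot": [0, 0, 0], "gripper": 0.75}, {"translation": [12, -6, 0.3], "delta_rot": [0, 0, 0], "gripper": 0.75}, {"translation": [15, -8, 0.4], "delta_rot": [0, 0, 0], "gripper": 0.75}, {"translation": [18.5, -9.8, 0.4], "delta_rot": [0, 0, 0], "gripper": 0.75}, {"translation": [18.5, -9.8, 0.4], "delta_rot": [0, 0, 0], "gripper": 0.75}, {"translation": [18.5, -9.8, 0.4], "delta_rot": [0, 0, 0], "gripper": 0.75}, {"translation": [18.5, -9.8, 0.4], "delta_rot": [0, 0, 0], "gripper": 0.75}]}}

```text
clock: 1.48
tcp_pos: [647.0, -203.1, 189.5]
tool_rot: [-180.0, 0.1, 13.0]
ft_force: [-0.5, -0.4, 0.0]
grip_width: 0.751
finger_force: 0.0
```

```bash
python3 - <<'E'
from h import *
import pickle
s=vision.snapshot("wrist"); pickle.dump(s,open("w1.pkl","wb")); save("w1",s["frame"],1.42); print(env.observe()["tcp_pos"]); print(proj(s,[[658,-197,12],[655,-197,12]])*1.42)
E
```

```text
[ 646.63558236 -203.87926371  190.03033815]
[[392.93670912 251.28284837]
 [391.97327855 255.45161805]]
```

View pics/w1.png

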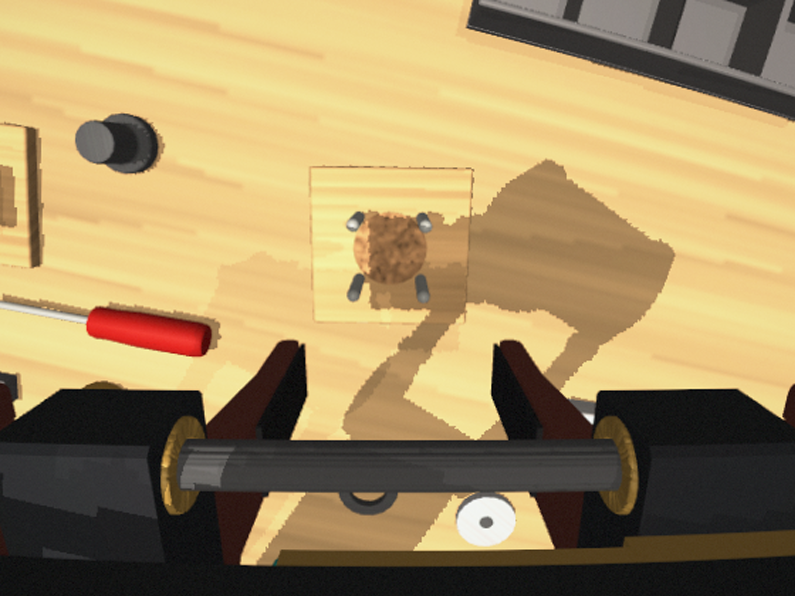

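The wrist picture shows the nest base corners at (310,167), (473,169), (466,322) and (314,323), and the cork disc at (391,248). The post tops are at (355,223), (425,224), (422,296) and (355,295).

```bash
python3 - <<'E'
from h import *
import pickle
s=pickle.load(open("w1.pkl","rb"));k=lambda l:np.array(l,float)/1.42
N=onz(s,k([(310,167),(473,169),(466,322),(314,323)]),12);print(N.round(1),N.mean(0), onz(s,k([(391,248)]),12))
p=cv2.undistortPoints(k([(310,167),(473,169),(466,322),(314,323)]).reshape(-1,1,2),*cam(s)[:2]).reshape(4,2)
x=lambda a,b:np.cross(np.r_[a,1],np.r_[b,1]); c=np.cross(x(p[0],p[2]),x(p[1],p[3])); print("diag",)
M=[onz(s,k([(355,223),(425,224),(422,296),(355,295)]),60)];print(M[0].round(1),M[0].mean(0))
ang=lambda a,b:np.degrees(np.arctan2(*(b-a)[[1,0]]))
print([ang(N[i],N[(i+1)%4])for i in range(4)])
o=env.observe();r=R.from_euler('xyz',o["tool_rot"],degrees=True)
print("tips",proj(s,o["tcp_pos"]+r.apply([[0,-33,0],[0,33,0],[0,0,0]]))*1.42)
go(484,-120.5,60,13)
E
```

```text
[[ 701.  -130.6   12. ]
 [ 724.1 -236.5   12. ]
 [ 619.7 -259.6   12. ]
 [ 594.4 -153.2   12. ]] [ 659.78698654 -194.99528184   12.        ] [[ 659.93478337 -195.18763323   12.        ]]
diag
[[ 677.7 -170.3   60. ]
 [ 686.3 -210.3   60. ]
 [ 643.5 -219.    60. ]
 [ 635.  -179.2   60. ]] [ 660.63727199 -194.69277377   60.        ]
[np.float64(-77.6897744029543), np.float64(-167.53760922485563), np.float64(103.42510787881496), np.float64(11.97857602547608)]
tips [[305.18044224 374.91696332]
 [493.07331633 375.14887863]
 [399.12910639 375.19661704]]
t=100*0.001cm [-13.97 -11.77  13.01] rot [ 0.    0.01 -0.01] clock 1.5
```

Call:
{"fn": "jog_arm", "kwargs": {"deltas": [{"translation": [-4, -3, 1], "delta_rot": [0, 0, 0], "gripper": 0.75}, {"translation": [-7, -6, 3], "delta_rot": [0, 0, 0], "gripper": 0.75}, {"translation": [-10, -9, 5], "delta_rot": [0, 0, 0], "gripper": 0.75}, {"translation": [-12, -10, 8], "delta_rot": [0, 0, 0], "gripper": 0.75}, {"translation": [-14, -11.8, 11], "delta_rot": [0, 0, 0], "gripper": 0.75}, {"translation": [-14, -11.8, 13], "delta_rot": [0, 0, 0], "gripper": 0.75}, {"translation": [-14, -11.8, 13], "delta_rot": [0, 0, 0], "gripper": 0.75}, {"translation": [-14, -11.8, 13], "delta_rot": [0, 0, 0], "gripper": 0.75}]}}

```text
clock: 2.2
tcp_pos: [483.0, -120.3, 59.8]
tool_rot: [-180.0, 0.1, 12.9]
ft_force: [0.7, -1.1, 0.6]
grip_width: 0.75
finger_force: 0.0
```

```bash
python3 - <<'E'
from h import *
import pickle
s=vision.snapshot("wrist"); pickle.dump(s,open("w2.pkl","wb")); save("w2",s["frame"],1.42); print(env.observe()["tcp_pos"]); print(proj(s,[[484,-120.5,8]])*1.42)
go(484,-120.5,3,12.5)
E
```

```text
[ 484.82566327 -120.79162479   61.92736019]
[[398.55918302 323.97981958]]
t=100*0.001cm [-0.09 -0.06  5.89] rot [ 0.01 -0.02  0.07] clock 2.2
```

View pics/w2.png

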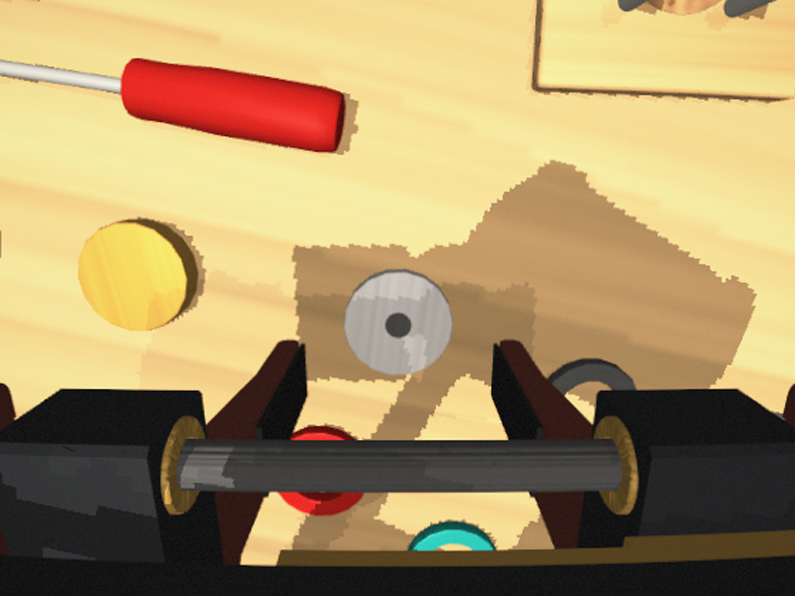

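The spacer's dot is at (398,325), within a pixel of the predicted (399,324). I'll descend and grip.

Call:
{"fn": "jog_arm", "kwargs": {"deltas": [{"translation": [0, 0, 3], "delta_rot": [0, 0, 0], "gripper": 0.75}, {"translation": [0, 0, 5], "delta_rot": [0, 0, 0], "gripper": 0.75}, {"translation": [0, 0, 5.8], "delta_rot": [0, 0, 0], "gripper": 0.75}, {"translation": [0, 0, 5.8], "delta_rot": [0, 0, 0], "gripper": 0.75}, {"translation": [0, 0, 5.8], "delta_rot": [0, 0, 0], "gripper": 0.45}, {"translation": [0, 0, 5.8], "delta_rot": [0, 0, 0], "gripper": 0.45}, {"translation": [0, 0, 5.8], "delta_rot": [0, 0, 0], "gripper": 0.45}, {"translation": [0, 0, 5.8], "delta_rot": [0, 0, 0], "gripper": 0.45}], "force": 20}}

```text
clock: 2.92
tcp_pos: [485.8, -120.0, 4.2]
tool_rot: [179.9, -0.2, 13.0]
ft_force: [0.7, -0.8, 4.6]
grip_width: 0.559
finger_force: 20.0
```

```bash
python3 - <<'E'
from h import *
go(660,-195,90,12.5)
E
```

```text
t=100*0.001cm [15.31 11.24 -8.51] rot [ 0.02 -0.03  0.08] clock 2.9
```

Call:
{"fn": "jog_arm", "kwargs": {"deltas": [{"translation": [0, 0, -3], "delta_rot": [0, 0, 0], "gripper": 0.45}, {"translation": [0, 0, -6], "delta_rot": [0, 0, 0], "gripper": 0.45}, {"translation": [2, 2, -8.5], "delta_rot": [0, 0, 0], "gripper": 0.45}, {"translation": [5, 4, -8.5], "delta_rot": [0, 0, 0], "gripper": 0.45}, {"translation": [8, 6, -8.5], "delta_rot": [0, 0, 0], "gripper": 0.45}, {"translation": [11, 8, -8.5], "delta_rot": [0, 0, 0], "gripper": 0.45}, {"translation": [14, 10, -8.5], "delta_rot": [0, 0, 0], "gripper": 0.45}, {"translation": [15.3, 11.2, -8.5], "delta_rot": [0, 0, 0.08], "gripper": 0.45}]}}

```text
clock: 3.58
tcp_pos: [661.4, -194.9, 86.5]
tool_rot: [180.0, -0.0, 12.5]
ft_force: [0.7, 0.3, -1.5]
grip_width: 0.558
finger_force: 20.0
```

Call:
{"fn": "jog_arm", "kwargs": {"deltas": [{"translation": [0, 0, 0], "delta_rot": [0, 0, 0], "gripper": 0.45}, {"translation": [0, 0, 0], "delta_rot": [0, 0, 0], "gripper": 0.45}, {"translation": [0, 0, 0], "delta_rot": [0, 0, 0], "gripper": 0.45}, {"translation": [0, 0, 0], "delta_rot": [0, 0, 0], "gripper": 0.45}, {"translation": [0, 0, 0], "delta_rot": [0, 0, 0], "gripper": 0.45}, {"translation": [0, 0, 0], "delta_rot": [0, 0, 0], "gripper": 0.45}, {"translation": [0, 0, 0], "delta_rot": [0, 0, 0], "gripper": 0.45}, {"translation": [0, 0, 0], "delta_rot": [0, 0, 0], "gripper": 0.45}]}}

```text
clock: 4.25
tcp_pos: [658.4, -194.0, 87.5]
tool_rot: [180.0, -0.0, 12.5]
ft_force: [0.3, 0.5, -1.1]
grip_width: 0.554
finger_force: 20.0
```

```bash
python3 - <<'E'
from h import *
import pickle
s=vision.snapshot("wrist"); pickle.dump(s,open("w3.pkl","wb")); save("w3",s["frame"],1.42); o=env.observe();print(o["tcp_pos"],env.observe()["tool_rot"])
r=R.from_euler('xyz',o["tool_rot"],degrees=True)
print(proj(s,o["tcp_pos"]+r.apply([[0,0,-5]]))*1.42)
go(660,-195,70,12.5)
E
```

```text
[ 658.48963318 -194.07429711   87.40288239] [ 1.79990815e+02 -1.58684464e-02  1.25285109e+01]
[[397.39082936 378.89915278]]
t=100*0.001cm [0.13 0.12 1.74] rot [ 0. -0.  0.] clock 4.3
```

View pics/w3.png

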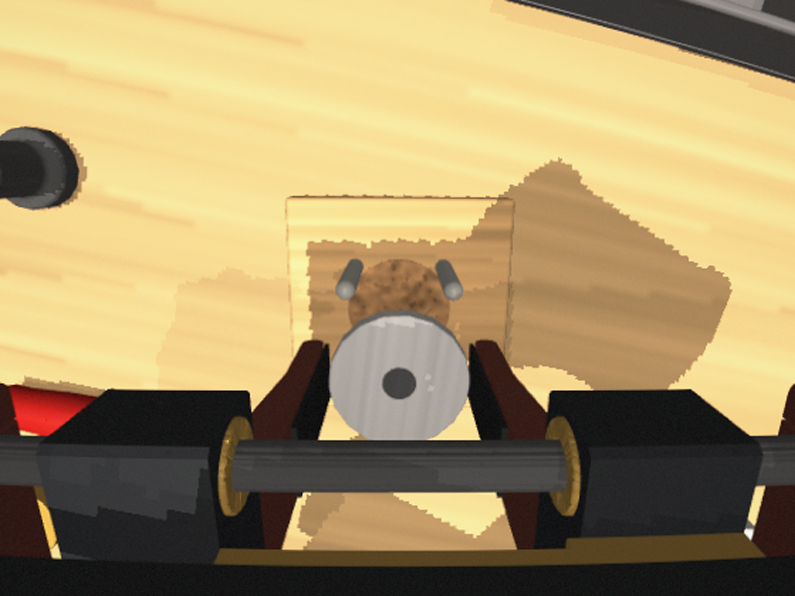

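The held spacer's dot is at (400,383). The two far post tops are at (346,291) and (453,291), with the nest base beyond the disc.

```bash
python3 - <<'E'
from h import *
import pickle
s=pickle.load(open("w3.pkl","rb"));k=lambda l:np.array(l,float)/1.42
z=env.observe()["tcp_pos"][2]
d=onz(s,k([(399.5,383)]),z+3.8)[0]; P=onz(s,k([(346,291),(453,291)]),60)
x=np.array([np.cos(np.radians(12.5)),np.sin(np.radians(12.5))])
c=P[:,:2].mean(0)-21.5*x
C=onz(s,k([(287,198),(514,198)]),12); c2=C[:,:2].mean(0)-55*x
print("disc",d,"posts",P.round(1),"nest",c,c2)
y=np.array([x[1],-x[0]])
for q in(c,c2,[660,-195]): e=np.array(q)-d[:2]; print("move tool x,y mm",e@x,e@y)
E
```

```text
disc [ 656.60574631 -195.23395073   91.20288239] posts [[ 676.2 -169.4   60. ]
 [ 685.4 -210.4   60. ]] nest [ 659.80646143 -194.56528561] [ 659.38490283 -195.21741773]
move tool x,y mm 3.2695710168556893 0.03994645523012952
move tool x,y mm 2.7168578090397895 0.5853784610672322
move tool x,y mm 3.364432532852781 0.506245791640808
```

Call:
{"fn": "jog_arm", "kwargs": {"deltas": [{"translation": [0.31, 0.03, 0], "delta_rot": [0, 0, 0], "gripper": 0.45}, {"translation": [0.31, 0.03, 1], "delta_rot": [0, 0, 0], "gripper": 0.45}, {"translation": [0.31, 0.03, 1.5], "delta_rot": [0, 0, 0], "gripper": 0.45}, {"translation": [0.31, 0.03, 2], "delta_rot": [0, 0, 0], "gripper": 0.45}, {"translation": [0.31, 0.03, 2.5], "delta_rot": [0, 0, 0], "gripper": 0.45}, {"translation": [0.31, 0.03, 3], "delta_rot": [0, 0, 0], "gripper": 0.45}, {"translation": [0.31, 0.03, 3.5], "delta_rot": [0, 0, 0], "gripper": 0.45}, {"translation": [0.31, 0.03, 4], "delta_rot": [0, 0, 0], "gripper": 0.45}]}}

```text
clock: 4.97
tcp_pos: [661.7, -193.8, 46.5]
tool_rot: [-180.0, 0.0, 12.5]
ft_force: [0.0, 0.2, 0.2]
grip_width: 0.562
finger_force: 20.0
```

Call:
{"fn": "jog_arm", "kwargs": {"deltas": [{"translation": [0, 0, 0.8], "delta_rot": [0, 0, 0], "gripper": 0.45}, {"translation": [0, 0, 1.6], "delta_rot": [0, 0, 0], "gripper": 0.45}, {"translation": [0, 0, 2.3], "delta_rot": [0, 0, 0], "gripper": 0.45}, {"translation": [0, 0, 2.9], "delta_rot": [0, 0, 0], "gripper": 0.45}, {"translation": [0, 0, 2.9], "delta_rot": [0, 0, 0], "gripper": 0.45}, {"translation": [0, 0, 2.9], "delta_rot": [0, 0, 0], "gripper": 0.7}, {"translation": [0, 0, 2.9], "delta_rot": [0, 0, 0], "gripper": 0.7}, {"translation": [0, 0, 2.9], "delta_rot": [0, 0, 0], "gripper": 0.7}]}}

```text
clock: 5.63
tcp_pos: [662.1, -193.9, 18.9]
tool_rot: [180.0, -0.1, 12.5]
ft_force: [0.8, 0.7, 0.5]
grip_width: 0.696
finger_force: 0.0
```

Call:
{"fn": "jog_arm", "kwargs": {"deltas": [{"translation": [0, 0, -2], "delta_rot": [0, 0, 0], "gripper": 0.7}, {"translation": [0, 0, -5], "delta_rot": [0, 0, 0], "gripper": 0.7}, {"translation": [0, 0, -8], "delta_rot": [0, 0, 0], "gripper": 0.7}, {"translation": [-3, 0, -9], "delta_rot": [0, 0, 0], "gripper": 0.75}, {"translation": [-6, 0, -9], "delta_rot": [0, 0, 0], "gripper": 0.75}, {"translation": [-6, 0, -9], "delta_rot": [0, 0, 0], "gripper": 0.75}, {"translation": [-6, 0, -9], "delta_rot": [0, 0, 0], "gripper": 0.75}, {"translation": [-6, 0, -9], "delta_rot": [0, 0, 0], "gripper": 0.75}]}}

```text
clock: 6.3
tcp_pos: [603.7, -206.8, 108.6]
tool_rot: [180.0, -0.1, 12.5]
ft_force: [0.8, -0.2, -0.6]
grip_width: 0.75
finger_force: 0.0
```

```bash
python3 - <<'E'
from h import *
import pickle
s=vision.snapshot("wrist"); pickle.dump(s,open("w4.pkl","wb")); u=proj(s,[[660,-195,20]])[0].astype(int);print(u); save("w4",s["frame"][max(0,u[1]-70):u[1]+70,max(0,u[0]-90):u[0]+90],3)
t=vision.snapshot("top"); pickle.dump(t,open("top.pkl","wb")); save("top2",t["frame"][215:330,120:430],2.5)
go(453.2,-323.5,70,12.5)
E
```

```text
[280 135]
t=100*0.001cm [-17.27   8.14   3.8 ] rot [ 0.   -0.01  0.01] clock 6.4
```

View pics/w4.png

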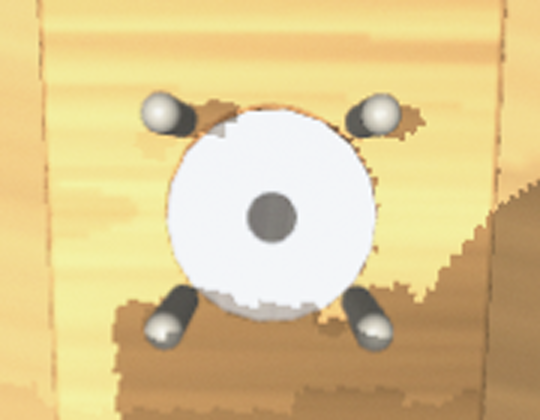

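The crop shows the spacer flat between the posts, its dot at (272,217). Next is spacer D.

Call:
{"fn": "jog_arm", "kwargs": {"deltas": [{"translation": [-4, 2, 0.3], "delta_rot": [0, 0, 0], "gripper": 0.75}, {"translation": [-8, 4, 1], "delta_rot": [0, 0, 0], "gripper": 0.75}, {"translation": [-12, 6, 2], "delta_rot": [0, 0, 0], "gripper": 0.75}, {"translation": [-16, 7.5, 3], "delta_rot": [0, 0, 0], "gripper": 0.75}, {"translation": [-17.3, 8.1, 3.8], "delta_rot": [0, 0, 0], "gripper": 0.75}, {"translation": [-17.3, 8.1, 3.8], "delta_rot": [0, 0, 0], "gripper": 0.75}, {"translation": [-17.3, 8.1, 3.8], "delta_rot": [0, 0, 0], "gripper": 0.75}, {"translation": [-17.3, 8.1, 3.8], "delta_rot": [0, 0, 0], "gripper": 0.75}]}}

```text
clock: 7.07
tcp_pos: [453.0, -323.2, 70.5]
tool_rot: [180.0, -0.1, 12.5]
ft_force: [0.1, 0.8, -0.9]
grip_width: 0.751
finger_force: 0.0
```

```bash
cat >> h.py <<'E'
def dot(s,P,r=10,dark=110):
    "dark blob nearest the predicted point P -> world at the same height"
    u=proj(s,[P])[0]; g=cv2.cvtColor(s["frame"],cv2.COLOR_RGB2GRAY); Y,X=np.indices(g.shape)
    near=np.hypot(X-u[0],Y-u[1])<r; v=g[near]; m=near&(g<(v.min()/2+np.percentile(v,90)/2))
    c=np.array([X[m].mean(),Y[m].mean()]); print("pred",u.round(1),"seen",c.round(1),m.sum()); return onz(s,[c],P[2])[0]
E
python3 - <<'E'
from h import *
s=vision.snapshot("wrist"); save("w5",s["frame"],1.42)
d=dot(s,[453.2,-323.5,8],16);print(d,env.observe()["tcp_pos"],env.observe()["dq"].round(1))
go(d[0],d[1],4,12.5)
E
```

```text
pred [280.5 224.5] seen [279.4 224.3] 230
[ 453.21830697 -322.7663707     8.        ] [ 453.34810631 -322.99959927   70.72285046] [ 0.7 -0.1 -0.1 -0.1  0.  -0.2]
t=100*0.001cm [-0.02 -0.03  6.67] rot [ 0.   -0.01  0.02] clock 7.1
```

View pics/w5.png

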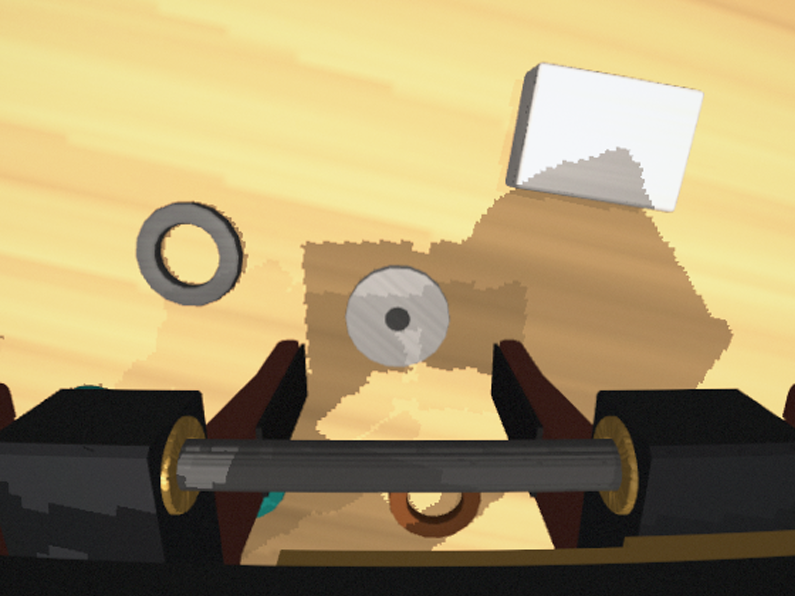

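Spacer D's dot is at (397,319), centred between the fingers.

Call:
{"fn": "jog_arm", "kwargs": {"deltas": [{"translation": [0, 0, 3], "delta_rot": [0, 0, 0], "gripper": 0.75}, {"translation": [0, 0, 5], "delta_rot": [0, 0, 0], "gripper": 0.75}, {"translation": [0, 0, 6.65], "delta_rot": [0, 0, 0], "gripper": 0.75}, {"translation": [0, 0, 6.65], "delta_rot": [0, 0, 0], "gripper": 0.75}, {"translation": [0, 0, 6.65], "delta_rot": [0, 0, 0], "gripper": 0.75}, {"translation": [0, 0, 6.65], "delta_rot": [0, 0, 0], "gripper": 0.75}, {"translation": [0, 0, 6.65], "delta_rot": [0, 0, 0], "gripper": 0.75}, {"translation": [0, 0, 6.65], "delta_rot": [0, 0, 0], "gripper": 0.45}]}}

```text
clock: 7.78
tcp_pos: [452.5, -323.4, 4.5]
tool_rot: [179.9, -0.0, 12.6]
ft_force: [-0.2, -0.8, -0.0]
grip_width: 0.709
finger_force: 0.0
```

Call:
{"fn": "jog_arm", "kwargs": {"deltas": [{"translation": [0, 0, 0], "delta_rot": [0, 0, 0], "gripper": 0.45}, {"translation": [0, 0, 0], "delta_rot": [0, 0, 0], "gripper": 0.45}, {"translation": [0, 0, 0], "delta_rot": [0, 0, 0], "gripper": 0.45}, {"translation": [0, 0, 0], "delta_rot": [0, 0, 0], "gripper": 0.45}, {"translation": [0, 0, 0], "delta_rot": [0, 0, 0], "gripper": 0.45}, {"translation": [0, 0, 0], "delta_rot": [0, 0, 0], "gripper": 0.45}, {"translation": [0, 0, 0], "delta_rot": [0, 0, 0], "gripper": 0.45}, {"translation": [0, 0, 0], "delta_rot": [0, 0, 0], "gripper": 0.45}]}}

```text
clock: 8.45
tcp_pos: [452.0, -323.5, 4.0]
tool_rot: [180.0, -0.0, 12.5]
ft_force: [0.3, 0.6, 3.4]
grip_width: 0.558
finger_force: 20.0
```

```bash
python3 - <<'E'
from h import *
go(660,-195,90,12.5)
E
```

```text
t=100*0.001cm [23.09 -8.03 -8.59] rot [ 0. -0.  0.] clock 8.4
```

Call:
{"fn": "jog_arm", "kwargs": {"deltas": [{"translation": [0, 0, -4], "delta_rot": [0, 0, 0], "gripper": 0.45}, {"translation": [1, 0, -7], "delta_rot": [0, 0, 0], "gripper": 0.45}, {"translation": [4, -1, -8.6], "delta_rot": [0, 0, 0], "gripper": 0.45}, {"translation": [8, -2.5, -8.6], "delta_rot": [0, 0, 0], "gripper": 0.45}, {"translation": [12, -4, -8.6], "delta_rot": [0, 0, 0], "gripper": 0.45}, {"translation": [16, -5.5, -8.6], "delta_rot": [0, 0, 0], "gripper": 0.45}, {"translation": [20, -7, -8.6], "delta_rot": [0, 0, 0], "gripper": 0.45}, {"translation": [23.1, -8, -8.6], "delta_rot": [0, 0, 0], "gripper": 0.45}]}}

```text
clock: 9.12
tcp_pos: [661.4, -193.3, 88.6]
tool_rot: [-180.0, 0.1, 12.6]
ft_force: [0.7, -1.1, 0.7]
grip_width: 0.562
finger_force: 20.0
```

Call:
{"fn": "jog_arm", "kwargs": {"deltas": [{"translation": [0, 0, 0], "delta_rot": [0, 0, 0], "gripper": 0.45}, {"translation": [0, 0, 0], "delta_rot": [0, 0, 0], "gripper": 0.45}, {"translation": [0, 0, 0], "delta_rot": [0, 0, 0], "gripper": 0.45}, {"translation": [0, 0, 0], "delta_rot": [0, 0, 0], "gripper": 0.45}, {"translation": [0, 0, 0], "delta_rot": [0, 0, 0], "gripper": 0.45}, {"translation": [0, 0, 0], "delta_rot": [0, 0, 0], "gripper": 0.45}, {"translation": [0, 0, 0], "delta_rot": [0, 0, 0], "gripper": 0.45}, {"translation": [0, 0, 0], "delta_rot": [0, 0, 0], "gripper": 0.45}]}}

```text
clock: 9.78
tcp_pos: [659.7, -195.8, 90.1]
tool_rot: [180.0, -0.0, 12.5]
ft_force: [-0.2, 0.4, -0.5]
grip_width: 0.561
finger_force: 20.0
```

```bash
cat >> h.py <<'E'
def held(nest=(660,-195.1),h=4):
    s=vision.snapshot("wrist"); o=env.observe(); t=o["tcp_pos"]; P=t+[0,0,h]; d=dot(s,P,16); off=d[:2]-t[:2]
    print("tcp",t.round(1),"held offset",off.round(1)); go(nest[0]-off[0],nest[1]-off[1],t[2],12.5)
E
python3 - <<'E'
from h import *
held()
E
```

```text
pred [279.5 265.9] seen [280.7 263.2] 421
tcp [ 659.7 -195.7   90. ] held offset [ 1.5 -0.3]
t=100*0.001cm [-0.1  -0.11 -0.  ] rot [ 0. -0. -0.] clock 9.8
```

Call:
{"fn": "jog_arm", "kwargs": {"deltas": [{"translation": [-0.1, -0.1, 0.5], "delta_rot": [0, 0, 0], "gripper": 0.45}, {"translation": [-0.1, -0.1, 1], "delta_rot": [0, 0, 0], "gripper": 0.45}, {"translation": [-0.1, -0.1, 1.5], "delta_rot": [0, 0, 0], "gripper": 0.45}, {"translation": [-0.1, -0.1, 2], "delta_rot": [0, 0, 0], "gripper": 0.45}, {"translation": [-0.1, -0.1, 2.5], "delta_rot": [0, 0, 0], "gripper": 0.45}, {"translation": [-0.1, -0.1, 3], "delta_rot": [0, 0, 0], "gripper": 0.45}, {"translation": [-0.1, -0.1, 3.5], "delta_rot": [0, 0, 0], "gripper": 0.45}, {"translation": [-0.1, -0.1, 4], "delta_rot": [0, 0, 0], "gripper": 0.45}]}}

```text
clock: 10.5
tcp_pos: [658.7, -194.4, 48.9]
tool_rot: [-180.0, 0.0, 12.5]
ft_force: [0.2, 0.6, -1.2]
grip_width: 0.56
finger_force: 20.0
```

Call:
{"fn": "jog_arm", "kwargs": {"deltas": [{"translation": [0, 0, 0.8], "delta_rot": [0, 0, 0], "gripper": 0.45}, {"translation": [0, 0, 1.6], "delta_rot": [0, 0, 0], "gripper": 0.45}, {"translation": [0, 0, 2.4], "delta_rot": [0, 0, 0], "gripper": 0.45}, {"translation": [0, 0, 2.4], "delta_rot": [0, 0, 0], "gripper": 0.45}, {"translation": [0, 0, 2.4], "delta_rot": [0, 0, 0], "gripper": 0.45}, {"translation": [0, 0, 2.4], "delta_rot": [0, 0, 0], "gripper": 0.7}, {"translation": [0, 0, 2.4], "delta_rot": [0, 0, 0], "gripper": 0.7}, {"translation": [0, 0, 2.4], "delta_rot": [0, 0, 0], "gripper": 0.7}]}}

```text
clock: 11.17
tcp_pos: [659.2, -194.6, 26.4]
tool_rot: [180.0, -0.1, 12.5]
ft_force: [0.4, 0.0, -0.4]
grip_width: 0.692
finger_force: 0.0
```

Call:
{"fn": "jog_arm", "kwargs": {"deltas": [{"translation": [0, 0, -2], "delta_rot": [0, 0, 0], "gripper": 0.7}, {"translation": [0, 0, -5], "delta_rot": [0, 0, 0], "gripper": 0.7}, {"translation": [0, 0, -8], "delta_rot": [0, 0, 0], "gripper": 0.7}, {"translation": [-3, 0, -9], "delta_rot": [0, 0, 0], "gripper": 0.75}, {"translation": [-6, 0, -9], "delta_rot": [0, 0, 0], "gripper": 0.75}, {"translation": [-6, 0, -9], "delta_rot": [0, 0, 0], "gripper": 0.75}, {"translation": [-6, 0, -9], "delta_rot": [0, 0, 0], "gripper": 0.75}, {"translation": [-6, 0, -9], "delta_rot": [0, 0, 0], "gripper": 0.75}]}}

```text
clock: 11.83
tcp_pos: [600.7, -207.4, 116.0]
tool_rot: [180.0, -0.1, 12.5]
ft_force: [0.7, -0.0, -0.1]
grip_width: 0.751
finger_force: 0.0
```

```bash
python3 - <<'E'
from h import *
s=vision.snapshot("wrist"); save("w6",s["frame"][60:210,180:380],3)
print("nest dot",dot(s,[660,-195,28],14))
t=vision.snapshot("top")
for P in([445.8,320.5,8],[456,220.5,8]): print(dot(t,P,6))
save("top3",t["frame"][100:330,110:430],2.4)
go(456,220.5,100,12.5)
E
```

```text
pred [281. 131.] seen [280.5 131.1] 220
nest dot [ 659.90382079 -194.6679864    28.        ]
pred [145.6 265.6] seen [144.8 265.8] 11
[445.09841953 322.60025777   8.        ]
pred [183.8 262.1] seen [183.5 262. ] 12
[456.35490415 221.27548679   8.        ]
t=100*0.001cm [ -4.86 -44.9    1.56] rot [ 0.   -0.    0.01] clock 11.9
```

View pics/top3.png

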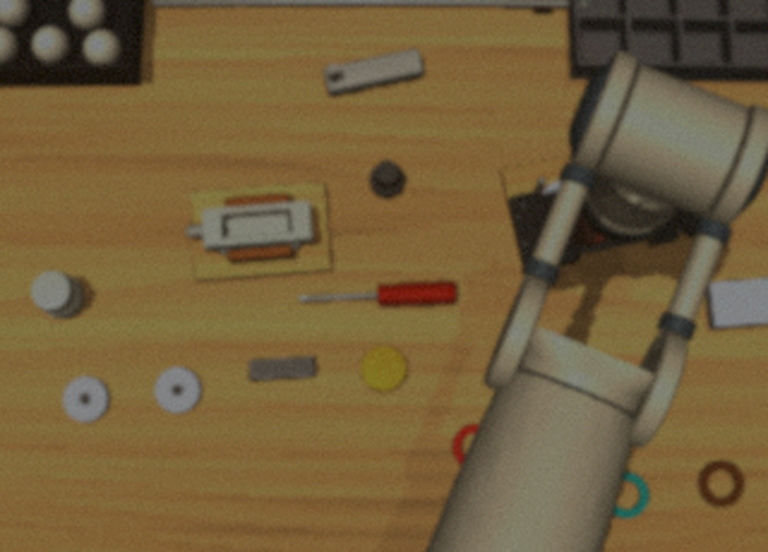

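Two spacers are seated in the nest. Spacers A and B and the other parts have not moved. Going to B.

Call:
{"fn": "jog_arm", "kwargs": {"deltas": [{"translation": [-0.5, -4, 0], "delta_rot": [0, 0, 0], "gripper": 0.75}, {"translation": [-1, -8, 0.3], "delta_rot": [0, 0, 0], "gripper": 0.75}, {"translation": [-1.5, -12, 0.5], "delta_rot": [0, 0, 0], "gripper": 0.75}, {"translation": [-2, -16, 0.8], "delta_rot": [0, 0, 0], "gripper": 0.75}, {"translation": [-2.5, -20, 1], "delta_rot": [0, 0, 0], "gripper": 0.75}, {"translation": [-3, -24, 1.2], "delta_rot": [0, 0, 0], "gripper": 0.75}, {"translation": [-3.5, -28, 1.4], "delta_rot": [0, 0, 0], "gripper": 0.75}, {"translation": [-4, -32, 1.6], "delta_rot": [0, 0, 0], "gripper": 0.75}]}}

```text
clock: 12.6
tcp_pos: [491.5, 98.5, 99.7]
tool_rot: [-180.0, -0.0, 12.6]
ft_force: [0.5, 0.7, 0.5]
grip_width: 0.75
finger_force: 0.0
```

Call:
{"fn": "jog_arm", "kwargs": {"deltas": [{"translation": [-0.4, -4, 0.5], "delta_rot": [0, 0, 0], "gripper": 0.75}, {"translation": [-0.6, -8, 1], "delta_rot": [0, 0, 0], "gripper": 0.75}, {"translation": [-0.8, -11, 1.5], "delta_rot": [0, 0, 0], "gripper": 0.75}, {"translation": [-0.8, -12.9, 3], "delta_rot": [0, 0, 0], "gripper": 0.75}, {"translation": [-0.8, -12.9, 3], "delta_rot": [0, 0, 0], "gripper": 0.75}, {"translation": [-0.8, -12.9, 3], "delta_rot": [0, 0, 0], "gripper": 0.75}, {"translation": [-0.8, -12.9, 3], "delta_rot": [0, 0, 0], "gripper": 0.75}, {"translation": [-0.8, -12.9, 3], "delta_rot": [0, 0, 0], "gripper": 0.75}]}}

```text
clock: 13.27
tcp_pos: [456.9, 219.8, 70.4]
tool_rot: [180.0, -0.1, 12.5]
ft_force: [-0.2, 0.0, 1.4]
grip_width: 0.747
finger_force: 0.0
```

```bash
python3 - <<'E'
from h import *
s=vision.snapshot("wrist"); save("w7",s["frame"],1)
d=dot(s,[456,220.6,8],16);print(d,env.observe()["tcp_pos"],env.observe()["dq"].round(1))
go(d[0],d[1],4,12.5)
E
```

```text
pred [278.5 225.8] seen [276.9 226.5] 225
[455.27438002 221.56271908   8.        ] [456.95406537 219.64250433  70.41252873] [-0.2 -0.2  0.2  0.1 -0.2  0.1]
t=100*0.001cm [-0.13 -0.22  6.64] rot [ 0.   -0.01 -0.01] clock 13.3
```

Call:
{"fn": "jog_arm", "kwargs": {"deltas": [{"translation": [-0.13, -0.2, 3], "delta_rot": [0, 0, 0], "gripper": 0.75}, {"translation": [-0.13, -0.2, 5], "delta_rot": [0, 0, 0], "gripper": 0.75}, {"translation": [-0.13, -0.2, 6.6], "delta_rot": [0, 0, 0], "gripper": 0.75}, {"translation": [-0.13, -0.2, 6.6], "delta_rot": [0, 0, 0], "gripper": 0.75}, {"translation": [-0.13, -0.2, 6.6], "delta_rot": [0, 0, 0], "gripper": 0.75}, {"translation": [-0.13, -0.2, 6.6], "delta_rot": [0, 0, 0], "gripper": 0.75}, {"translation": [-0.13, -0.2, 6.6], "delta_rot": [0, 0, 0], "gripper": 0.75}, {"translation": [-0.13, -0.2, 6.6], "delta_rot": [0, 0, 0], "gripper": 0.45}]}}

```text
clock: 13.98
tcp_pos: [455.0, 222.2, 4.8]
tool_rot: [-180.0, -0.1, 12.5]
ft_force: [-0.1, -0.4, 0.7]
grip_width: 0.706
finger_force: 0.0
```

Call:
{"fn": "jog_arm", "kwargs": {"deltas": [{"translation": [0, 0, 0], "delta_rot": [0, 0, 0], "gripper": 0.45}, {"translation": [0, 0, 0], "delta_rot": [0, 0, 0], "gripper": 0.45}, {"translation": [0, 0, 0], "delta_rot": [0, 0, 0], "gripper": 0.45}, {"translation": [0, 0, 0], "delta_rot": [0, 0, 0], "gripper": 0.45}, {"translation": [0, 0, 0], "delta_rot": [0, 0, 0], "gripper": 0.45}, {"translation": [0, 0, -4], "delta_rot": [0, 0, 0], "gripper": 0.45}, {"translation": [0, 0, -8], "delta_rot": [0, 0, 0], "gripper": 0.45}, {"translation": [0, 0, -9.5], "delta_rot": [0, 0, 0], "gripper": 0.45}]}}

```text
clock: 14.65
tcp_pos: [455.8, 222.8, 103.9]
tool_rot: [-179.9, -0.3, 12.5]
ft_force: [0.9, 0.3, 1.2]
grip_width: 0.559
finger_force: 20.0
```

```bash
python3 - <<'E'
from h import *
go(660,-195,98,12.5)
E
```

```text
t=100*0.001cm [10.86 45.22  0.6 ] rot [-0.01 -0.06  0.01] clock 14.7
```

Call:
{"fn": "jog_arm", "kwargs": {"deltas": [{"translation": [1, 4, 0], "delta_rot": [0, 0, 0], "gripper": 0.45}, {"translation": [2, 8, 0], "delta_rot": [0, 0, 0], "gripper": 0.45}, {"translation": [3, 12, 0], "delta_rot": [0, 0, 0], "gripper": 0.45}, {"translation": [4, 16, 0], "delta_rot": [0, 0, 0], "gripper": 0.45}, {"translation": [5, 20, 0], "delta_rot": [0, 0, 0], "gripper": 0.45}, {"translation": [6, 24, 0], "delta_rot": [0, 0, 0], "gripper": 0.45}, {"translation": [7, 28, 0], "delta_rot": [0, 0, 0], "gripper": 0.45}, {"translation": [8, 32, 0], "delta_rot": [0, 0, 0], "gripper": 0.45}]}}

```text
clock: 15.32
tcp_pos: [602.1, -74.9, 98.0]
tool_rot: [-180.0, 0.0, 12.5]
ft_force: [0.8, -0.1, -0.6]
grip_width: 0.556
finger_force: 20.0
```

Call:
{"fn": "jog_arm", "kwargs": {"deltas": [{"translation": [0.7, 4, 0], "delta_rot": [0, 0, 0], "gripper": 0.45}, {"translation": [1.5, 8, 0], "delta_rot": [0, 0, 0], "gripper": 0.45}, {"translation": [2.5, 11, 0], "delta_rot": [0, 0, 0], "gripper": 0.45}, {"translation": [2.9, 13.2, 0], "delta_rot": [0, 0, 0], "gripper": 0.45}, {"translation": [2.9, 13.2, 0], "delta_rot": [0, 0, 0], "gripper": 0.45}, {"translation": [2.9, 13.2, 0], "delta_rot": [0, 0, 0], "gripper": 0.45}, {"translation": [2.9, 13.2, 0], "delta_rot": [0, 0, 0], "gripper": 0.45}, {"translation": [2.9, 13.2, 0], "delta_rot": [0, 0, 0], "gripper": 0.45}]}}

```text
clock: 15.98
tcp_pos: [658.5, -194.1, 98.6]
tool_rot: [-180.0, 0.0, 12.6]
ft_force: [-0.2, -0.0, -0.8]
grip_width: 0.555
finger_force: 20.0
```

Call:
{"fn": "jog_arm", "kwargs": {"deltas": [{"translation": [0, 0, 0], "delta_rot": [0, 0, 0], "gripper": 0.45}, {"translation": [0, 0, 0], "delta_rot": [0, 0, 0], "gripper": 0.45}, {"translation": [0, 0, 0], "delta_rot": [0, 0, 0], "gripper": 0.45}, {"translation": [0, 0, 0], "delta_rot": [0, 0, 0], "gripper": 0.45}, {"translation": [0, 0, 0], "delta_rot": [0, 0, 0], "gripper": 0.45}, {"translation": [0, 0, 0], "delta_rot": [0, 0, 0], "gripper": 0.45}, {"translation": [0, 0, 0], "delta_rot": [0, 0, 0], "gripper": 0.45}, {"translation": [0, 0, 0], "delta_rot": [0, 0, 0], "gripper": 0.45}]}}

```text
clock: 16.65
tcp_pos: [658.7, -195.6, 98.6]
tool_rot: [180.0, 0.0, 12.5]
ft_force: [0.1, -0.6, -0.4]
grip_width: 0.561
finger_force: 20.0
```

```bash
python3 - <<'E'
from h import *
held()
E
```

```text
pred [279.8 266.2] seen [280.6 264.5] 420
tcp [ 658.7 -195.5   98.6] held offset [ 1.  -0.2]
t=100*0.001cm [ 0.05 -0.06  0.  ] rot [-0.  0.  0.] clock 16.7
```

Call:
{"fn": "jog_arm", "kwargs": {"deltas": [{"translation": [0.05, -0.05, 0.6], "delta_rot": [0, 0, 0], "gripper": 0.45}, {"translation": [0.05, -0.05, 1.2], "delta_rot": [0, 0, 0], "gripper": 0.45}, {"translation": [0.05, -0.05, 1.8], "delta_rot": [0, 0, 0], "gripper": 0.45}, {"translation": [0.05, -0.05, 2.4], "delta_rot": [0, 0, 0], "gripper": 0.45}, {"translation": [0.05, -0.05, 3], "delta_rot": [0, 0, 0], "gripper": 0.45}, {"translation": [0.05, -0.05, 3.6], "delta_rot": [0, 0, 0], "gripper": 0.45}, {"translation": [0.05, -0.05, 4.1], "delta_rot": [0, 0, 0], "gripper": 0.45}, {"translation": [0.05, -0.05, 4.5], "delta_rot": [0, 0, 0], "gripper": 0.45}]}}

```text
clock: 17.37
tcp_pos: [658.9, -194.8, 52.6]
tool_rot: [-180.0, 0.0, 12.5]
ft_force: [0.2, 0.2, -0.3]
grip_width: 0.56
finger_force: 20.0
```

Call:
{"fn": "jog_arm", "kwargs": {"deltas": [{"translation": [0, 0, 0.7], "delta_rot": [0, 0, 0], "gripper": 0.45}, {"translation": [0, 0, 1.4], "delta_rot": [0, 0, 0], "gripper": 0.45}, {"translation": [0, 0, 1.9], "delta_rot": [0, 0, 0], "gripper": 0.45}, {"translation": [0, 0, 1.9], "delta_rot": [0, 0, 0], "gripper": 0.45}, {"translation": [0, 0, 1.9], "delta_rot": [0, 0, 0], "gripper": 0.45}, {"translation": [0, 0, 1.9], "delta_rot": [0, 0, 0], "gripper": 0.7}, {"translation": [0, 0, 1.9], "delta_rot": [0, 0, 0], "gripper": 0.7}, {"translation": [0, 0, 1.9], "delta_rot": [0, 0, 0], "gripper": 0.7}]}}

```text
clock: 18.03
tcp_pos: [659.5, -195.0, 35.3]
tool_rot: [180.0, -0.1, 12.5]
ft_force: [-0.0, 0.3, -0.6]
grip_width: 0.696
finger_force: 0.0
```

Call:
{"fn": "jog_arm", "kwargs": {"deltas": [{"translation": [0, 0, -2], "delta_rot": [0, 0, 0], "gripper": 0.7}, {"translation": [0, 0, -5], "delta_rot": [0, 0, 0], "gripper": 0.7}, {"translation": [0, 0, -8], "delta_rot": [0, 0, 0], "gripper": 0.7}, {"translation": [-3, 0, -8], "delta_rot": [0, 0, 0], "gripper": 0.75}, {"translation": [-6, 0, -8], "delta_rot": [0, 0, 0], "gripper": 0.75}, {"translation": [-6, 0, -8], "delta_rot": [0, 0, 0], "gripper": 0.75}, {"translation": [-6, 0, -8], "delta_rot": [0, 0, 0], "gripper": 0.75}, {"translation": [-6, 0, -8], "delta_rot": [0, 0, 0], "gripper": 0.75}]}}

```text
clock: 18.7
tcp_pos: [601.0, -207.9, 115.2]
tool_rot: [180.0, -0.1, 12.5]
ft_force: [-0.6, 0.1, 0.1]
grip_width: 0.747
finger_force: 0.0
```

```bash
python3 - <<'E'
from h import *
s=vision.snapshot("wrist"); save("w8",s["frame"],1)
print("nest dot",dot(s,[660,-195,36],14))
t=vision.snapshot("top")
print(dot(t,[445.8,320.5,8],6))
go(445.8,321,100,12.5)
E
```

```text
pred [280.2 131.8] seen [280.5 133. ] 235
nest dot [ 659.3349046  -195.38545582   36.        ]
pred [145.6 265.6] seen [144.9 265.7] 12
[445.49544364 322.35770552   8.        ]
t=100*0.001cm [ -3.7  -54.99   1.47] rot [ 0.   -0.01  0.01] clock 18.8
```

Next is spacer A: about 55 cm along tool −y.

Call:
{"fn": "jog_arm", "kwargs": {"deltas": [{"translation": [-0.3, -4, 0], "delta_rot": [0, 0, 0], "gripper": 0.75}, {"translation": [-0.6, -8, 0.2], "delta_rot": [0, 0, 0], "gripper": 0.75}, {"translation": [-0.9, -12, 0.4], "delta_rot": [0, 0, 0], "gripper": 0.75}, {"translation": [-1.2, -16, 0.6], "delta_rot": [0, 0, 0], "gripper": 0.75}, {"translation": [-1.5, -20, 0.8], "delta_rot": [0, 0, 0], "gripper": 0.75}, {"translation": [-1.8, -24, 1], "delta_rot": [0, 0, 0], "gripper": 0.75}, {"translation": [-2.1, -28, 1.2], "delta_rot": [0, 0, 0], "gripper": 0.75}, {"translation": [-2.4, -32, 1.5], "delta_rot": [0, 0, 0], "gripper": 0.75}]}}

```text
clock: 19.47
tcp_pos: [507.6, 101.5, 100.1]
tool_rot: [-180.0, -0.1, 12.5]
ft_force: [0.7, -0.5, 0.6]
grip_width: 0.754
finger_force: 0.0
```

Call:
{"fn": "jog_arm", "kwargs": {"deltas": [{"translation": [-0.3, -4, 0], "delta_rot": [0, 0, 0], "gripper": 0.75}, {"translation": [-0.5, -8, 0.2], "delta_rot": [0, 0, 0], "gripper": 0.75}, {"translation": [-0.8, -12, 0.4], "delta_rot": [0, 0, 0], "gripper": 0.75}, {"translation": [-1.0, -16, 0.6], "delta_rot": [0, 0, 0], "gripper": 0.75}, {"translation": [-1.2, -20, 1], "delta_rot": [0, 0, 0], "gripper": 0.75}, {"translation": [-1.3, -23, 3], "delta_rot": [0, 0, 0], "gripper": 0.75}, {"translation": [-1.3, -23, 3], "delta_rot": [0, 0, 0], "gripper": 0.75}, {"translation": [-1.3, -23, 3], "delta_rot": [0, 0, 0], "gripper": 0.75}]}}

```text
clock: 20.13
tcp_pos: [444.0, 322.5, 68.2]
tool_rot: [179.9, 0.2, 12.7]
ft_force: [-0.2, 0.0, 0.2]
grip_width: 0.748
finger_force: 0.0
```

Call:
{"fn": "jog_arm", "kwargs": {"deltas": [{"translation": [0, 0, 0], "delta_rot": [0, 0, 0], "gripper": 0.75}, {"translation": [0, 0, 0], "delta_rot": [0, 0, 0], "gripper": 0.75}, {"translation": [0, 0, 0], "delta_rot": [0, 0, 0], "gripper": 0.75}, {"translation": [0, 0, 0], "delta_rot": [0, 0, 0], "gripper": 0.75}, {"translation": [0, 0, 0], "delta_rot": [0, 0, 0], "gripper": 0.75}, {"translation": [0, 0, 0], "delta_rot": [0, 0, 0], "gripper": 0.75}, {"translation": [0, 0, 0], "delta_rot": [0, 0, 0], "gripper": 0.75}, {"translation": [0, 0, 0], "delta_rot": [0, 0, 0], "gripper": 0.75}]}}

```text
clock: 20.8
tcp_pos: [445.2, 320.8, 69.7]
tool_rot: [-180.0, -0.0, 12.5]
ft_force: [0.3, -0.2, 0.5]
grip_width: 0.751
finger_force: 0.0
```

```bash
python3 - <<'E'
from h import *
s=vision.snapshot("wrist"); save("w9",s["frame"],1)
d=dot(s,[445.8,321,8],16);print(d,env.observe()["tcp_pos"])
go(d[0],d[1],4,12.5)
E
```

```text
pred [279.9 224.2] seen [277.7 226.3] 228
[444.06574195 322.12269274   8.        ] [445.2177624  320.85798597  69.68132336]
t=100*0.001cm [-0.09 -0.15  6.57] rot [-0. -0.  0.] clock 20.9
```

Call:
{"fn": "jog_arm", "kwargs": {"deltas": [{"translation": [-0.1, -0.15, 3], "delta_rot": [0, 0, 0], "gripper": 0.75}, {"translation": [-0.1, -0.15, 5], "delta_rot": [0, 0, 0], "gripper": 0.75}, {"translation": [-0.1, -0.15, 6.55], "delta_rot": [0, 0, 0], "gripper": 0.75}, {"translation": [-0.1, -0.15, 6.55], "delta_rot": [0, 0, 0], "gripper": 0.75}, {"translation": [-0.1, -0.15, 6.55], "delta_rot": [0, 0, 0], "gripper": 0.75}, {"translation": [-0.1, -0.15, 6.55], "delta_rot": [0, 0, 0], "gripper": 0.75}, {"translation": [-0.1, -0.15, 6.55], "delta_rot": [0, 0, 0], "gripper": 0.75}, {"translation": [-0.1, -0.15, 6.55], "delta_rot": [0, 0, 0], "gripper": 0.45}]}}

```text
clock: 21.52
tcp_pos: [444.1, 322.4, 4.7]
tool_rot: [-180.0, -0.0, 12.5]
ft_force: [-0.3, -0.1, 1.4]
grip_width: 0.707
finger_force: 0.0
```

Call:
{"fn": "jog_arm", "kwargs": {"deltas": [{"translation": [0, 0, 0], "delta_rot": [0, 0, 0], "gripper": 0.45}, {"translation": [0, 0, 0], "delta_rot": [0, 0, 0], "gripper": 0.45}, {"translation": [0, 0, 0], "delta_rot": [0, 0, 0], "gripper": 0.45}, {"translation": [0, 0, 0], "delta_rot": [0, 0, 0], "gripper": 0.45}, {"translation": [0, 0, 0], "delta_rot": [0, 0, 0], "gripper": 0.45}, {"translation": [0, 0, -4], "delta_rot": [0, 0, 0], "gripper": 0.45}, {"translation": [0, 0, -8], "delta_rot": [0, 0, 0], "gripper": 0.45}, {"translation": [0, 0, -9.5], "delta_rot": [0, 0, 0], "gripper": 0.45}]}}

```text
clock: 22.18
tcp_pos: [445.4, 323.2, 104.7]
tool_rot: [-179.9, -0.4, 12.5]
ft_force: [0.4, 0.4, 1.7]
grip_width: 0.558
finger_force: 20.0
```

```bash
python3 - <<'E'
from h import *
go(659,-195,98,12.5)
E
```

```text
t=100*0.001cm [ 9.61 55.22  0.61] rot [-0.02 -0.06  0.  ] clock 22.2
```

Call:
{"fn": "jog_arm", "kwargs": {"deltas": [{"translation": [0.7, 4, 0], "delta_rot": [0, 0, 0], "gripper": 0.45}, {"translation": [1.4, 8, 0], "delta_rot": [0, 0, 0], "gripper": 0.45}, {"translation": [2.1, 12, 0], "delta_rot": [0, 0, 0], "gripper": 0.45}, {"translation": [2.8, 16, 0], "delta_rot": [0, 0, 0], "gripper": 0.45}, {"translation": [3.5, 20, 0], "delta_rot": [0, 0, 0], "gripper": 0.45}, {"translation": [4.2, 24, 0], "delta_rot": [0, 0, 0], "gripper": 0.45}, {"translation": [4.9, 28, 0], "delta_rot": [0, 0, 0], "gripper": 0.45}, {"translation": [5.6, 32, 0], "delta_rot": [0, 0, 0], "gripper": 0.45}]}}

```text
clock: 22.85
tcp_pos: [568.2, 20.0, 99.0]
tool_rot: [-180.0, 0.0, 12.5]
ft_force: [0.6, 0.6, -0.3]
grip_width: 0.557
finger_force: 20.0
```

Call:
{"fn": "jog_arm", "kwargs": {"deltas": [{"translation": [0.7, 4, 0], "delta_rot": [0, 0, 0], "gripper": 0.45}, {"translation": [1.4, 8, 0], "delta_rot": [0, 0, 0], "gripper": 0.45}, {"translation": [2.1, 12, 0], "delta_rot": [0, 0, 0], "gripper": 0.45}, {"translation": [2.8, 16, 0], "delta_rot": [0, 0, 0], "gripper": 0.45}, {"translation": [3.5, 20, 0], "delta_rot": [0, 0, 0], "gripper": 0.45}, {"translation": [4.1, 23.2, 0], "delta_rot": [0, 0, 0], "gripper": 0.45}, {"translation": [4.1, 23.2, 0], "delta_rot": [0, 0, 0], "gripper": 0.45}, {"translation": [4.1, 23.2, 0], "delta_rot": [0, 0, 0], "gripper": 0.45}]}}

```text
clock: 23.52
tcp_pos: [657.9, -197.2, 97.5]
tool_rot: [-179.9, 0.1, 12.4]
ft_force: [-0.2, 1.1, 0.1]
grip_width: 0.558
finger_force: 20.0
```

Call:
{"fn": "jog_arm", "kwargs": {"deltas": [{"translation": [0, 0, 0], "delta_rot": [0, 0, 0], "gripper": 0.45}, {"translation": [0, 0, 0], "delta_rot": [0, 0, 0], "gripper": 0.45}, {"translation": [0, 0, 0], "delta_rot": [0, 0, 0], "gripper": 0.45}, {"translation": [0, 0, 0], "delta_rot": [0, 0, 0], "gripper": 0.45}, {"translation": [0, 0, 0], "delta_rot": [0, 0, 0], "gripper": 0.45}, {"translation": [0, 0, 0], "delta_rot": [0, 0, 0], "gripper": 0.45}, {"translation": [0, 0, 0], "delta_rot": [0, 0, 0], "gripper": 0.45}, {"translation": [0, 0, 0], "delta_rot": [0, 0, 0], "gripper": 0.45}]}}

```text
clock: 24.18
tcp_pos: [658.2, -195.4, 99.2]
tool_rot: [180.0, -0.0, 12.5]
ft_force: [0.6, -0.1, -1.3]
grip_width: 0.562
finger_force: 20.0
```

```bash
python3 - <<'E'
from h import *
held()
E
```

```text
pred [279.9 266.2] seen [280.7 265.3] 414
tcp [ 658.2 -195.5   99.2] held offset [ 0.5 -0.3]
t=100*0.001cm [ 0.14 -0.04  0.  ] rot [ 0.   -0.    0.01] clock 24.2
```

Call:
{"fn": "jog_arm", "kwargs": {"deltas": [{"translation": [0.14, 0, 0.5], "delta_rot": [0, 0, 0], "gripper": 0.45}, {"translation": [0.14, 0, 1], "delta_rot": [0, 0, 0], "gripper": 0.45}, {"translation": [0.14, 0, 1.5], "delta_rot": [0, 0, 0], "gripper": 0.45}, {"translation": [0.14, 0, 2], "delta_rot": [0, 0, 0], "gripper": 0.45}, {"translation": [0.14, 0, 2.5], "delta_rot": [0, 0, 0], "gripper": 0.45}, {"translation": [0.14, 0, 3], "delta_rot": [0, 0, 0], "gripper": 0.45}, {"translation": [0.14, 0, 3.5], "delta_rot": [0, 0, 0], "gripper": 0.45}, {"translation": [0.14, 0, 4.2], "delta_rot": [0, 0, 0], "gripper": 0.45}]}}

```text
clock: 24.9
tcp_pos: [659.8, -195.4, 57.0]
tool_rot: [180.0, -0.0, 12.5]
ft_force: [-0.3, 0.4, -0.9]
grip_width: 0.558
finger_force: 20.0
```

Call:
{"fn": "jog_arm", "kwargs": {"deltas": [{"translation": [0, 0, 0.5], "delta_rot": [0, 0, 0], "gripper": 0.45}, {"translation": [0, 0, 1], "delta_rot": [0, 0, 0], "gripper": 0.45}, {"translation": [0, 0, 1.55], "delta_rot": [0, 0, 0], "gripper": 0.45}, {"translation": [0, 0, 1.55], "delta_rot": [0, 0, 0], "gripper": 0.45}, {"translation": [0, 0, 1.55], "delta_rot": [0, 0, 0], "gripper": 0.45}, {"translation": [0, 0, 1.55], "delta_rot": [0, 0, 0], "gripper": 0.7}, {"translation": [0, 0, 1.55], "delta_rot": [0, 0, 0], "gripper": 0.7}, {"translation": [0, 0, 1.55], "delta_rot": [0, 0, 0], "gripper": 0.7}]}}

```text
clock: 25.57
tcp_pos: [659.8, -195.4, 42.2]
tool_rot: [180.0, -0.0, 12.5]
ft_force: [0.9, 0.2, -0.4]
grip_width: 0.69
finger_force: 0.0
```

Call:
{"fn": "jog_arm", "kwargs": {"deltas": [{"translation": [0, 0, -2], "delta_rot": [0, 0, 0], "gripper": 0.7}, {"translation": [0, 0, -5], "delta_rot": [0, 0, 0], "gripper": 0.7}, {"translation": [0, 0, -7.5], "delta_rot": [0, 0, 0], "gripper": 0.7}, {"translation": [-3, 0, -7.5], "delta_rot": [0, 0, 0], "gripper": 0.75}, {"translation": [-6, 0, -7.5], "delta_rot": [0, 0, 0], "gripper": 0.75}, {"translation": [-6, 0, -7.5], "delta_rot": [0, 0, 0], "gripper": 0.75}, {"translation": [-6, 0, -7.5], "delta_rot": [0, 0, 0], "gripper": 0.75}, {"translation": [-6, 0, -7.5], "delta_rot": [0, 0, 0], "gripper": 0.75}]}}

```text
clock: 26.23
tcp_pos: [601.5, -208.3, 117.1]
tool_rot: [180.0, -0.1, 12.5]
ft_force: [-0.2, 0.1, -0.5]
grip_width: 0.746
finger_force: 0.0
```

```bash
cat >> h.py <<'E'
def blob(s,P,r,f):
    "centroid of mask f(hsv) within r px of predicted P"
    u=proj(s,[P])[0]; h=cv2.cvtColor(s["frame"],cv2.COLOR_RGB2HSV).astype(int); Y,X=np.indices(h.shape[:2])
    m=(np.hypot(X-u[0],Y-u[1])<r)&f(h[...,0],h[...,1],h[...,2]); n,l,st,ce=cv2.connectedComponentsWithStats(m.astype(np.uint8))
    i=1+st[1:,4].argmax(); b=st[i]; print("pred",u.round(1),"centroid",ce[i].round(1),"bbox",b); return onz(s,[ce[i]],P[2])[0]
E
python3 - <<'E'
from h import *
s=vision.snapshot("wrist"); save("w10",s["frame"][50:230,140:440],2.2)
print("nest dot",dot(s,[660,-195,44],14))
go(480.8,-1,80,12.5)
t=vision.snapshot("top"); a=t["frame"]; u=proj(t,[[480.8,-1,14]])[0].astype(int); h=cv2.cvtColor(a,cv2.COLOR_RGB2HSV); print(h[u[1],u[0]],h[u[1]+22,u[0]])
E
```

```text
pred [279.4 132.9] seen [280.3 134. ] 243
nest dot [ 659.44437592 -195.74396652   44.        ]
t=100*0.001cm [ -7.32 -22.85   3.68] rot [ 0.   -0.01  0.01] clock 26.3
[ 24 192 129] [ 20 141 130]
```

View pics/w10.png

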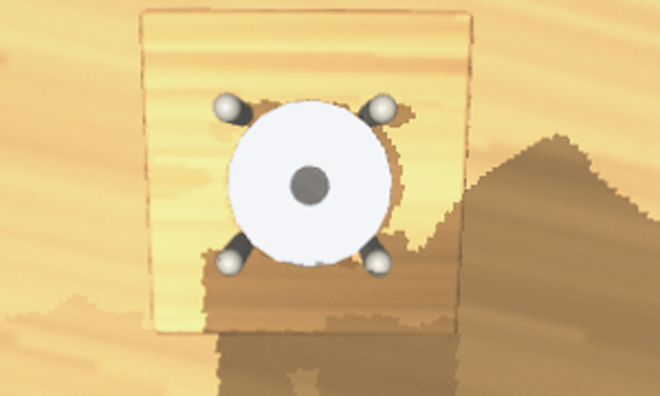

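The crop shows all four spacers stacked level, the dot at (310,185). Now the slug.

Call:
{"fn": "jog_arm", "kwargs": {"deltas": [{"translation": [-1.2, -4, 0.5], "delta_rot": [0, 0, 0], "gripper": 0.75}, {"translation": [-2.5, -8, 1], "delta_rot": [0, 0, 0], "gripper": 0.75}, {"translation": [-3.8, -12, 1.5], "delta_rot": [0, 0, 0], "gripper": 0.75}, {"translation": [-5.1, -16, 2], "delta_rot": [0, 0, 0], "gripper": 0.75}, {"translation": [-6.4, -20, 2.5], "delta_rot": [0, 0, 0], "gripper": 0.75}, {"translation": [-7.3, -22.8, 3.7], "delta_rot": [0, 0, 0], "gripper": 0.75}, {"translation": [-7.3, -22.8, 3.7], "delta_rot": [0, 0, 0], "gripper": 0.75}, {"translation": [-7.3, -22.8, 3.7], "delta_rot": [0, 0, 0], "gripper": 0.75}]}}

```text
clock: 27.0
tcp_pos: [480.1, -0.1, 79.3]
tool_rot: [-180.0, 0.0, 12.7]
ft_force: [-0.3, 0.4, 0.0]
grip_width: 0.75
finger_force: 0.0
```

Call:
{"fn": "jog_arm", "kwargs": {"deltas": [{"translation": [0, 0, 0], "delta_rot": [0, 0, 0], "gripper": 0.75}, {"translation": [0, 0, 0], "delta_rot": [0, 0, 0], "gripper": 0.75}, {"translation": [0, 0, 0], "delta_rot": [0, 0, 0], "gripper": 0.75}, {"translation": [0, 0, 0], "delta_rot": [0, 0, 0], "gripper": 0.75}, {"translation": [0, 0, 0], "delta_rot": [0, 0, 0], "gripper": 0.75}, {"translation": [0, 0, 0], "delta_rot": [0, 0, 0], "gripper": 0.75}, {"translation": [0, 0, 0], "delta_rot": [0, 0, 0], "gripper": 0.75}, {"translation": [0, 0, 0], "delta_rot": [0, 0, 0], "gripper": 0.75}]}}

```text
clock: 27.67
tcp_pos: [480.4, -1.7, 79.6]
tool_rot: [180.0, 0.0, 12.5]
ft_force: [0.2, -0.7, -0.3]
grip_width: 0.755
finger_force: 0.0
```

```bash
python3 - <<'E'
from h import *
s=vision.snapshot("wrist"); save("w11",s["frame"],1.42)
d=blob(s,[480.8,-1,14],60,lambda h,S,V:(S>140)&(h>18)&(h<32)); print(d,env.observe()["tcp_pos"])
go(d[0],d[1],5,12.5)
E
```

```text
pred [279.1 222.4] centroid [270.4 207. ] bbox [266 203   9   8  23]
[490.16122006   7.06848365  14.        ] [480.33561837  -1.66947967  79.61588304]
t=100*0.001cm [ 1.15 -0.64  7.46] rot [0. 0. 0.] clock 27.7
```

View pics/w11.png

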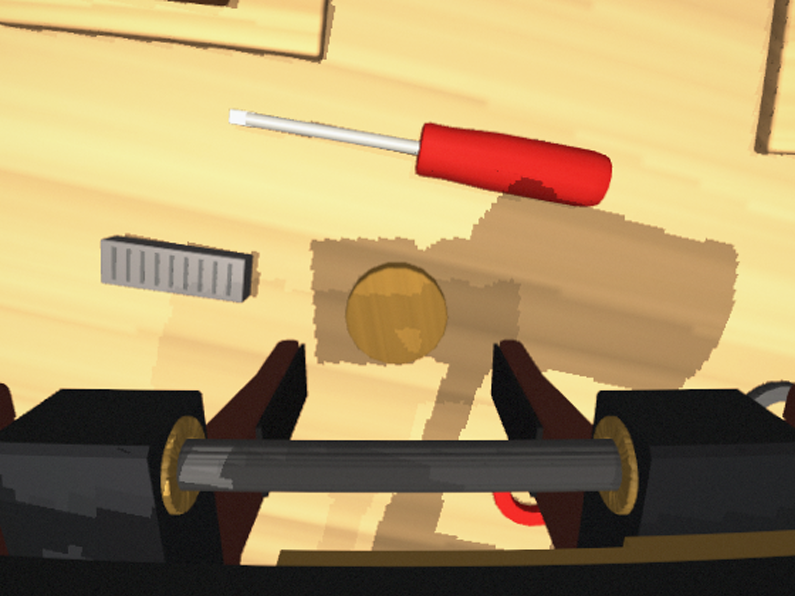

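The slug's top is centred at (396,315), as predicted. The insert is at (176,270), yaw unchanged.

Call:
{"fn": "jog_arm", "kwargs": {"deltas": [{"translation": [0.06, -0.05, 3], "delta_rot": [0, 0, 0], "gripper": 0.75}, {"translation": [0.06, -0.05, 6], "delta_rot": [0, 0, 0], "gripper": 0.75}, {"translation": [0.06, -0.05, 7.45], "delta_rot": [0, 0, 0], "gripper": 0.75}, {"translation": [0.06, -0.05, 7.45], "delta_rot": [0, 0, 0], "gripper": 0.75}, {"translation": [0.06, -0.05, 7.45], "delta_rot": [0, 0, 0], "gripper": 0.75}, {"translation": [0.06, -0.05, 7.45], "delta_rot": [0, 0, 0], "gripper": 0.75}, {"translation": [0.06, -0.05, 7.45], "delta_rot": [0, 0, 0], "gripper": 0.75}, {"translation": [0.06, -0.05, 7.45], "delta_rot": [0, 0, 0], "gripper": 0.45}], "force": 30}}

```text
clock: 28.38
tcp_pos: [481.3, -1.0, 6.0]
tool_rot: [180.0, -0.1, 12.5]
ft_force: [-0.5, -0.3, -0.1]
grip_width: 0.707
finger_force: 0.0
```

Call:
{"fn": "jog_arm", "kwargs": {"deltas": [{"translation": [0, 0, 0], "delta_rot": [0, 0, 0], "gripper": 0.45}, {"translation": [0, 0, 0], "delta_rot": [0, 0, 0], "gripper": 0.45}, {"translation": [0, 0, 0], "delta_rot": [0, 0, 0], "gripper": 0.45}, {"translation": [0, 0, 0], "delta_rot": [0, 0, 0], "gripper": 0.45}, {"translation": [0, 0, 0], "delta_rot": [0, 0, 0], "gripper": 0.45}, {"translation": [0, 0, -4], "delta_rot": [0, 0, 0], "gripper": 0.45}, {"translation": [0, 0, -8], "delta_rot": [0, 0, 0], "gripper": 0.45}, {"translation": [0, 0, -10.5], "delta_rot": [0, 0, 0], "gripper": 0.45}]}}

```text
clock: 29.05
tcp_pos: [481.2, -1.1, 113.0]
tool_rot: [180.0, -0.1, 12.5]
ft_force: [0.6, -0.3, -0.8]
grip_width: 0.556
finger_force: 30.0
```

```bash
python3 - <<'E'
from h import *
go(659.5,-195.3,109,12.5)
E
```

```text
t=100*0.001cm [13.19 22.83  0.44] rot [ 0.01 -0.02  0.  ] clock 29.1
```

Call:
{"fn": "jog_arm", "kwargs": {"deltas": [{"translation": [2, 3.5, 0], "delta_rot": [0, 0, 0], "gripper": 0.45}, {"translation": [4, 7, 0], "delta_rot": [0, 0, 0], "gripper": 0.45}, {"translation": [6, 10.5, 0], "delta_rot": [0, 0, 0], "gripper": 0.45}, {"translation": [8, 14, 0], "delta_rot": [0, 0, 0], "gripper": 0.45}, {"translation": [10, 17.5, 0], "delta_rot": [0, 0, 0], "gripper": 0.45}, {"translation": [12, 21, 0], "delta_rot": [0, 0, 0], "gripper": 0.45}, {"translation": [13.25, 22.85, 0], "delta_rot": [0, 0, 0], "gripper": 0.45}, {"translation": [13.25, 22.85, 0], "delta_rot": [0, 0, 0], "gripper": 0.45}]}}

```text
clock: 29.72
tcp_pos: [660.7, -199.0, 106.7]
tool_rot: [-180.0, 0.2, 12.3]
ft_force: [0.6, -0.7, -2.7]
grip_width: 0.553
finger_force: 30.0
```

Call:
{"fn": "jog_arm", "kwargs": {"deltas": [{"translation": [0, 0, 0], "delta_rot": [0, 0, 0], "gripper": 0.45}, {"translation": [0, 0, 0], "delta_rot": [0, 0, 0], "gripper": 0.45}, {"translation": [0, 0, 0], "delta_rot": [0, 0, 0], "gripper": 0.45}, {"translation": [0, 0, 0], "delta_rot": [0, 0, 0], "gripper": 0.45}, {"translation": [0, 0, 0], "delta_rot": [0, 0, 0], "gripper": 0.45}, {"translation": [0, 0, 0], "delta_rot": [0, 0, 0], "gripper": 0.45}, {"translation": [0, 0, 0], "delta_rot": [0, 0, 0], "gripper": 0.45}, {"translation": [0, 0, 0], "delta_rot": [0, 0, 0], "gripper": 0.45}]}}

```text
clock: 30.38
tcp_pos: [659.6, -195.0, 110.4]
tool_rot: [180.0, -0.0, 12.5]
ft_force: [-0.6, -0.1, -2.1]
grip_width: 0.552
finger_force: 30.0
```

```bash
python3 - <<'E'
from h import *
s=vision.snapshot("wrist"); o=env.observe();t=o["tcp_pos"];P=t+[0,0,8.5]
save("w12",s["frame"],1.42); u=proj(s,[P])[0]
h=cv2.cvtColor(s["frame"],cv2.COLOR_RGB2HSV); i,j=int(round(u[1])),int(round(u[0])); print(u,t.round(1))
print([tuple(h[r,j]) for r in range(i-64,i-36,3)]); print([tuple(h[i-30,c]) for c in range(j-60,j-20,4)])
go(660.1,-195.2,100,12.5)
E
```

```text
[279.86330656 270.03454971] [ 659.6 -195.1  110.3]
[(np.uint8(18), np.uint8(19), np.uint8(176)), (np.uint8(15), np.uint8(20), np.uint8(182)), (np.uint8(16), np.uint8(18), np.uint8(184)), (np.uint8(18), np.uint8(93), np.uint8(123)), (np.uint8(19), np.uint8(166), np.uint8(97)), (np.uint8(18), np.uint8(163), np.uint8(100)), (np.uint8(18), np.uint8(169), np.uint8(190)), (np.uint8(18), np.uint8(169), np.uint8(196)), (np.uint8(18), np.uint8(172), np.uint8(184)), (np.uint8(19), np.uint8(169), np.uint8(172))]
[(np.uint8(6), np.uint8(167), np.uint8(52)), (np.uint8(6), np.uint8(148), np.uint8(55)), (np.uint8(24), np.uint8(102), np.uint8(245)), (np.uint8(16), np.uint8(129), np.uint8(184)), (np.uint8(16), np.uint8(129), np.uint8(184)), (np.uint8(18), np.uint8(169), np.uint8(121)), (np.uint8(18), np.uint8(170), np.uint8(168)), (np.uint8(18), np.uint8(169), np.uint8(167)), (np.uint8(19), np.uint8(173), np.uint8(168)), (np.uint8(18), np.uint8(169), np.uint8(173))]
t=100*0.001cm [0.04 0.02 1.03] rot [ 0.   -0.    0.01] clock 30.4
```

View pics/w12.png

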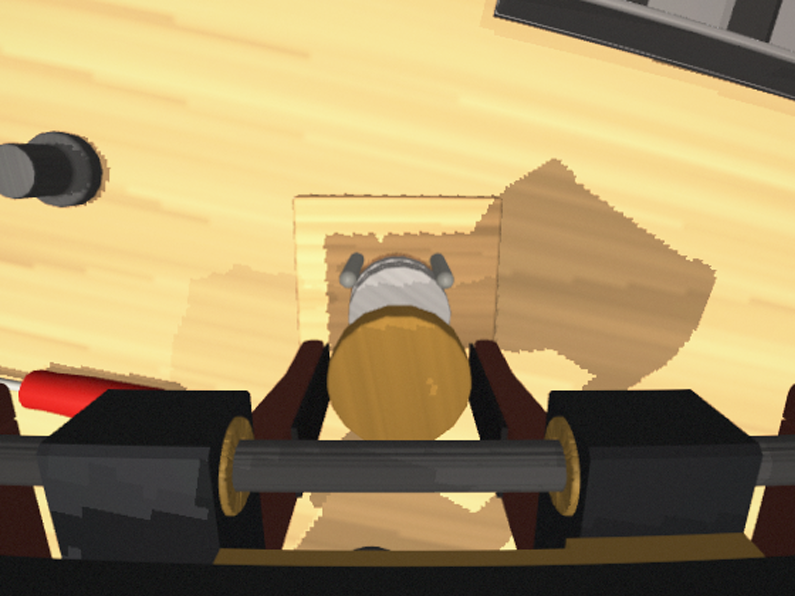

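The slug is held square at (400,372), above the stack. Placing it.

Call:
{"fn": "jog_arm", "kwargs": {"deltas": [{"translation": [0.04, 0, 0.6], "delta_rot": [0, 0, 0], "gripper": 0.45}, {"translation": [0.04, 0, 1.2], "delta_rot": [0, 0, 0], "gripper": 0.45}, {"translation": [0.04, 0, 1.8], "delta_rot": [0, 0, 0], "gripper": 0.45}, {"translation": [0.04, 0, 2.4], "delta_rot": [0, 0, 0], "gripper": 0.45}, {"translation": [0.04, 0, 3], "delta_rot": [0, 0, 0], "gripper": 0.45}, {"translation": [0.04, 0, 3.6], "delta_rot": [0, 0, 0], "gripper": 0.45}, {"translation": [0.04, 0, 4.2], "delta_rot": [0, 0, 0], "gripper": 0.45}, {"translation": [0.04, 0, 4.8], "delta_rot": [0, 0, 0], "gripper": 0.45}]}}

```text
clock: 31.1
tcp_pos: [660.0, -195.2, 61.3]
tool_rot: [-180.0, 0.0, 12.5]
ft_force: [0.4, -0.3, -2.2]
grip_width: 0.559
finger_force: 30.0
```

Call:
{"fn": "jog_arm", "kwargs": {"deltas": [{"translation": [0, 0, 0.4], "delta_rot": [0, 0, 0], "gripper": 0.45}, {"translation": [0, 0, 0.8], "delta_rot": [0, 0, 0], "gripper": 0.45}, {"translation": [0, 0, 1.2], "delta_rot": [0, 0, 0], "gripper": 0.45}, {"translation": [0, 0, 1.2], "delta_rot": [0, 0, 0], "gripper": 0.45}, {"translation": [0, 0, 1.2], "delta_rot": [0, 0, 0], "gripper": 0.45}, {"translation": [0, 0, 1.2], "delta_rot": [0, 0, 0], "gripper": 0.45}, {"translation": [0, 0, 1.2], "delta_rot": [0, 0, 0], "gripper": 0.45}, {"translation": [0, 0, 1.2], "delta_rot": [0, 0, 0], "gripper": 0.45}]}}

```text
clock: 31.77
tcp_pos: [660.1, -195.2, 50.2]
tool_rot: [180.0, -0.0, 12.5]
ft_force: [-1.1, 0.4, -2.0]
grip_width: 0.555
finger_force: 30.0
```

Force still −2 N, so the slug is hanging just above the stack. Release, retreat and go toward the ring.

Call:
{"fn": "jog_arm", "kwargs": {"deltas": [{"translation": [0, 0, 0.05], "delta_rot": [0, 0, 0], "gripper": 0.7}, {"translation": [0, 0, 0.05], "delta_rot": [0, 0, 0], "gripper": 0.7}, {"translation": [0, 0, 0.05], "delta_rot": [0, 0, 0], "gripper": 0.7}, {"translation": [0, 0, 0.05], "delta_rot": [0, 0, 0], "gripper": 0.7}, {"translation": [0, 0, -2], "delta_rot": [0, 0, 0], "gripper": 0.7}, {"translation": [0, 0, -4], "delta_rot": [0, 0, 0], "gripper": 0.7}, {"translation": [0, 0, -6.5], "delta_rot": [0, 0, 0], "gripper": 0.75}, {"translation": [-3, 0, -6.5], "delta_rot": [0, 0, 0], "gripper": 0.75}]}}

```text
clock: 32.43
tcp_pos: [635.6, -201.3, 120.8]
tool_rot: [179.7, -0.5, 12.7]
ft_force: [0.7, -0.9, 1.5]
grip_width: 0.748
finger_force: 0.0
```

```bash
python3 - <<'E'
from h import *
s=vision.snapshot("wrist"); save("w13",s["frame"],1.42); u=proj(s,[[660,-195,58]])[0]; print(u)
print(blob(s,[660,-195,58],70,lambda h,S,V:(S>140)&(h>14)&(h<32)))
go(462.4,-220.3,80,12.5)
E
```

```text
[278.35723105 188.57864714]
pred [278.4 188.6] centroid [280.1 189.3] bbox [ 242  152   76   74 4176]
[ 659.81555639 -196.23298775   58.        ]
t=100*0.001cm [-16.57  -1.91   3.75] rot [ 0.02 -0.    0.  ] clock 32.5
```

Call:
{"fn": "jog_arm", "kwargs": {"deltas": [{"translation": [-4, -0.4, 0], "delta_rot": [0, 0, 0], "gripper": 0.75}, {"translation": [-8, -0.8, 0.5], "delta_rot": [0, 0, 0], "gripper": 0.75}, {"translation": [-12, -1.2, 1.5], "delta_rot": [0, 0, 0], "gripper": 0.75}, {"translation": [-16, -1.8, 3], "delta_rot": [0, 0, 0], "gripper": 0.75}, {"translation": [-16.8, -1.8, 3.6], "delta_rot": [0, 0, 0], "gripper": 0.75}, {"translation": [-16.8, -1.8, 3.6], "delta_rot": [0, 0, 0], "gripper": 0.75}, {"translation": [-16.8, -1.8, 3.6], "delta_rot": [0, 0, 0], "gripper": 0.75}, {"translation": [-16.8, -1.8, 3.6], "delta_rot": [0, 0, 0], "gripper": 0.75}]}}

```text
clock: 33.15
tcp_pos: [464.2, -220.8, 80.4]
tool_rot: [179.9, -0.1, 12.5]
ft_force: [0.6, -0.2, 0.8]
grip_width: 0.748
finger_force: 0.0
```

Call:
{"fn": "jog_arm", "kwargs": {"deltas": [{"translation": [0, 0, 0], "delta_rot": [0, 0, 0], "gripper": 0.75}, {"translation": [0, 0, 0], "delta_rot": [0, 0, 0], "gripper": 0.75}, {"translation": [0, 0, 0], "delta_rot": [0, 0, 0], "gripper": 0.75}, {"translation": [0, 0, 0], "delta_rot": [0, 0, 0], "gripper": 0.75}, {"translation": [0, 0, 0], "delta_rot": [0, 0, 0], "gripper": 0.75}, {"translation": [0, 0, 0], "delta_rot": [0, 0, 0], "gripper": 0.75}, {"translation": [0, 0, 0], "delta_rot": [0, 0, 0], "gripper": 0.75}, {"translation": [0, 0, 0], "delta_rot": [0, 0, 0], "gripper": 0.75}]}}

```text
clock: 33.82
tcp_pos: [462.9, -220.6, 79.1]
tool_rot: [-180.0, 0.0, 12.5]
ft_force: [0.1, -0.2, 1.1]
grip_width: 0.749
finger_force: 0.0
```

```bash
python3 - <<'E'
from h import *
s=vision.snapshot("wrist"); save("w14",s["frame"],1.42)
d=blob(s,[462.4,-220.3,8],38,lambda h,S,V:(S<60)&(V<170)); print(d,env.observe()["tcp_pos"])
go(d[0],d[1],4,12.5)
E
```

```text
pred [279.6 221.5] centroid [279.4 220.3] bbox [ 245  187   70   67 2302]
[ 463.19697729 -220.00296549    8.        ] [ 462.88945621 -220.54341486   79.09978844]
t=100*0.001cm [ 0.04 -0.05  7.51] rot [-0. -0.  0.] clock 33.9
```

View pics/w14.png

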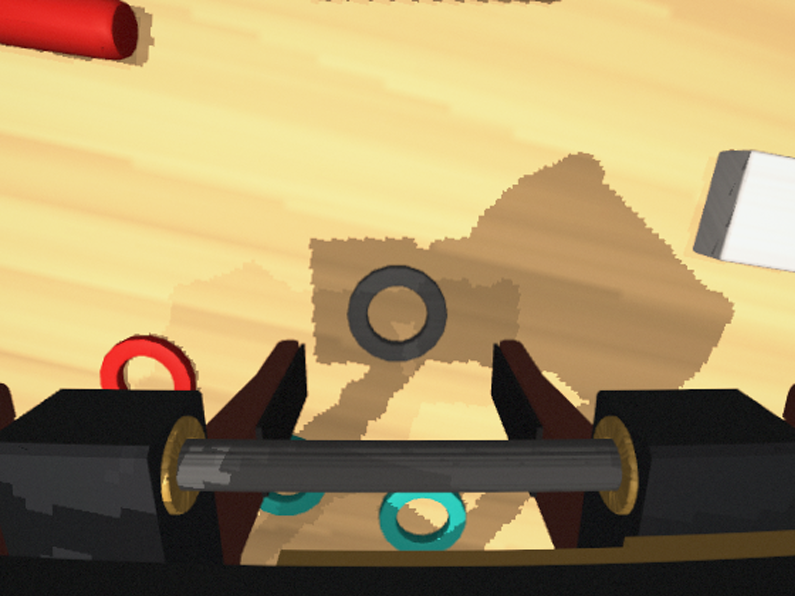

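The dark ring is centred at (397,313) between the fingers; no other ring is in the way.

Call:
{"fn": "jog_arm", "kwargs": {"deltas": [{"translation": [0, -0.03, 3], "delta_rot": [0, 0, 0], "gripper": 0.75}, {"translation": [0, -0.03, 6], "delta_rot": [0, 0, 0], "gripper": 0.75}, {"translation": [0, -0.03, 7.5], "delta_rot": [0, 0, 0], "gripper": 0.75}, {"translation": [0, -0.03, 7.5], "delta_rot": [0, 0, 0], "gripper": 0.75}, {"translation": [0, -0.03, 7.5], "delta_rot": [0, 0, 0], "gripper": 0.75}, {"translation": [0, -0.03, 7.5], "delta_rot": [0, 0, 0], "gripper": 0.75}, {"translation": [0, -0.03, 7.5], "delta_rot": [0, 0, 0], "gripper": 0.75}, {"translation": [0, -0.03, 7.5], "delta_rot": [0, 0, 0], "gripper": 0.45}], "force": 20}}

```text
clock: 34.53
tcp_pos: [463.1, -220.4, 4.6]
tool_rot: [180.0, -0.0, 12.5]
ft_force: [0.5, -0.0, -0.3]
grip_width: 0.708
finger_force: 0.0
```

Call:
{"fn": "jog_arm", "kwargs": {"deltas": [{"translation": [0, 0, 0], "delta_rot": [0, 0, 0], "gripper": 0.45}, {"translation": [0, 0, 0], "delta_rot": [0, 0, 0], "gripper": 0.45}, {"translation": [0, 0, 0], "delta_rot": [0, 0, 0], "gripper": 0.45}, {"translation": [0, 0, 0], "delta_rot": [0, 0, 0], "gripper": 0.45}, {"translation": [0, 0, 0], "delta_rot": [0, 0, 0], "gripper": 0.45}, {"translation": [0, 0, -4], "delta_rot": [0, 0, 0], "gripper": 0.45}, {"translation": [0, 0, -8], "delta_rot": [0, 0, 0], "gripper": 0.45}, {"translation": [0, 0, -10.5], "delta_rot": [0, 0, 0], "gripper": 0.45}]}}

```text
clock: 35.2
tcp_pos: [463.4, -220.6, 112.5]
tool_rot: [179.9, -0.1, 12.5]
ft_force: [-0.2, -0.8, 0.4]
grip_width: 0.546
finger_force: 20.0
```

```bash
python3 - <<'E'
from h import *
go(660,-195.3,109,12.5)
E
```

```text
t=100*0.001cm [19.74  1.8   0.4 ] rot [ 0.02 -0.02  0.  ] clock 35.2
```

Call:
{"fn": "jog_arm", "kwargs": {"deltas": [{"translation": [4, 0.4, 0], "delta_rot": [0, 0, 0], "gripper": 0.45}, {"translation": [8, 0.8, 0], "delta_rot": [0, 0, 0], "gripper": 0.45}, {"translation": [12, 1.2, 0], "delta_rot": [0, 0, 0], "gripper": 0.45}, {"translation": [16, 1.6, 0], "delta_rot": [0, 0, 0], "gripper": 0.45}, {"translation": [19, 1.8, 0], "delta_rot": [0, 0, 0], "gripper": 0.45}, {"translation": [19.7, 1.8, 0], "delta_rot": [0, 0, 0], "gripper": 0.45}, {"translation": [19.7, 1.8, 0], "delta_rot": [0, 0, 0], "gripper": 0.45}, {"translation": [19.7, 1.8, 0], "delta_rot": [0, 0, 0], "gripper": 0.45}]}}

```text
clock: 35.87
tcp_pos: [658.4, -195.1, 108.3]
tool_rot: [-180.0, 0.1, 12.5]
ft_force: [-0.5, 0.3, 0.5]
grip_width: 0.551
finger_force: 20.0
```

Call:
{"fn": "jog_arm", "kwargs": {"deltas": [{"translation": [0, 0, 0], "delta_rot": [0, 0, 0], "gripper": 0.45}, {"translation": [0, 0, 0], "delta_rot": [0, 0, 0], "gripper": 0.45}, {"translation": [0, 0, 0], "delta_rot": [0, 0, 0], "gripper": 0.45}, {"translation": [0, 0, 0], "delta_rot": [0, 0, 0], "gripper": 0.45}, {"translation": [0, 0, 0], "delta_rot": [0, 0, 0], "gripper": 0.45}, {"translation": [0, 0, 0], "delta_rot": [0, 0, 0], "gripper": 0.45}, {"translation": [0, 0, 0], "delta_rot": [0, 0, 0], "gripper": 0.45}, {"translation": [0, 0, 0], "delta_rot": [0, 0, 0], "gripper": 0.45}]}}

```text
clock: 36.53
tcp_pos: [659.0, -195.2, 109.1]
tool_rot: [180.0, 0.0, 12.5]
ft_force: [-0.2, 0.5, -0.5]
grip_width: 0.553
finger_force: 20.0
```

```bash
python3 - <<'E'
from h import *
s=vision.snapshot("wrist"); save("w15",s["frame"],1.42); o=env.observe();t=o["tcp_pos"]
# bore centre: non-dark-grey region inside ring
h=cv2.cvtColor(s["frame"],cv2.COLOR_RGB2HSV).astype(int); u=proj(s,[t+[0,0,4]])[0]
Y,X=np.indices(h.shape[:2]); m=((np.hypot(X-u[0],Y-u[1])<36)&(h[...,1]>90)).astype(np.uint8)
n,l,st,ce=cv2.connectedComponentsWithStats(m); i=l[int(u[1]),int(u[0])]; print(u,i,ce[i],st[i]); c=onz(s,[ce[i]],t[2]+4)[0]
print("tcp",t.round(1),"bore off",(c-t).round(1)); go(660,-195.1,t[2],12.5)
E
```

```text
[279.69152746 266.03390472] 1 [280.25429553 263.22637457] [ 252  238   59   51 2328]
tcp [ 659.  -195.1  109.1] bore off [1.5 0.1 4. ]
t=100*0.001cm [ 0.09  0.02 -0.  ] rot [-0.  0.  0.] clock 36.6
```

Call:
{"fn": "jog_arm", "kwargs": {"deltas": [{"translation": [0.08, 0, 0.6], "delta_rot": [0, 0, 0], "gripper": 0.45}, {"translation": [0.08, 0, 1.2], "delta_rot": [0, 0, 0], "gripper": 0.45}, {"translation": [0.08, 0, 1.8], "delta_rot": [0, 0, 0], "gripper": 0.45}, {"translation": [0.08, 0, 2.4], "delta_rot": [0, 0, 0], "gripper": 0.45}, {"translation": [0.08, 0, 3], "delta_rot": [0, 0, 0], "gripper": 0.45}, {"translation": [0.08, 0, 3.5], "delta_rot": [0, 0, 0], "gripper": 0.45}, {"translation": [0.08, 0, 3.9], "delta_rot": [0, 0, 0], "gripper": 0.45}, {"translation": [0.08, 0, 4.3], "delta_rot": [0, 0, 0], "gripper": 0.45}]}}

```text
clock: 37.25
tcp_pos: [659.7, -194.9, 65.5]
tool_rot: [-180.0, 0.0, 12.5]
ft_force: [0.4, 0.2, 0.2]
grip_width: 0.55
finger_force: 20.0
```

Call:
{"fn": "jog_arm", "kwargs": {"deltas": [{"translation": [0, 0, 0.1], "delta_rot": [0, 0, 0], "gripper": 0.45}, {"translation": [0, 0, 0.2], "delta_rot": [0, 0, 0], "gripper": 0.45}, {"translation": [0, 0, 0.3], "delta_rot": [0, 0, 0], "gripper": 0.45}, {"translation": [0, 0, 0.35], "delta_rot": [0, 0, 0], "gripper": 0.45}, {"translation": [0, 0, 0.35], "delta_rot": [0, 0, 0], "gripper": 0.45}, {"translation": [0, 0, 0.35], "delta_rot": [0, 0, 0], "gripper": 0.45}, {"translation": [0, 0, 0.35], "delta_rot": [0, 0, 0], "gripper": 0.45}, {"translation": [0, 0, 0.35], "delta_rot": [0, 0, 0], "gripper": 0.45}]}}

```text
clock: 37.92
tcp_pos: [659.9, -195.0, 62.8]
tool_rot: [180.0, -0.0, 12.5]
ft_force: [-0.1, 1.1, -0.2]
grip_width: 0.55
finger_force: 20.0
```

Call:
{"fn": "jog_arm", "kwargs": {"deltas": [{"translation": [0, 0, 0], "delta_rot": [0, 0, 0], "gripper": 0.7}, {"translation": [0, 0, 0], "delta_rot": [0, 0, 0], "gripper": 0.7}, {"translation": [0, 0, 0], "delta_rot": [0, 0, 0], "gripper": 0.7}, {"translation": [0, 0, 0], "delta_rot": [0, 0, 0], "gripper": 0.7}, {"translation": [0, 0, -2], "delta_rot": [0, 0, 0], "gripper": 0.7}, {"translation": [0, 0, -4], "delta_rot": [0, 0, 0], "gripper": 0.7}, {"translation": [-3, 0, -6], "delta_rot": [0, 0, 0], "gripper": 0.75}, {"translation": [-6, 0, -6], "delta_rot": [0, 0, 0], "gripper": 0.75}]}}

```text
clock: 38.58
tcp_pos: [602.9, -208.3, 126.8]
tool_rot: [179.8, -0.3, 12.6]
ft_force: [0.7, -0.6, 2.5]
grip_width: 0.752
finger_force: 0.0
```

Call:
{"fn": "jog_arm", "kwargs": {"deltas": [{"translation": [0, 0, 0], "delta_rot": [0, 0, 0], "gripper": 0.5}, {"translation": [0, 0, 0], "delta_rot": [0, 0, 0], "gripper": 0.5}, {"translation": [0, 0, 0], "delta_rot": [0, 0, 0], "gripper": 0.5}, {"translation": [0, 0, 0], "delta_rot": [0, 0, 0], "gripper": 0.5}, {"translation": [0, 0, 0], "delta_rot": [0, 0, 0], "gripper": 0.5}, {"translation": [0, 0, 0], "delta_rot": [0, 0, 0], "gripper": 0.5}, {"translation": [0, 0, 0], "delta_rot": [0, 0, 0], "gripper": 0.5}, {"translation": [0, 0, 0], "delta_rot": [0, 0, 0], "gripper": 0.5}]}}

```text
clock: 39.25
tcp_pos: [601.5, -207.8, 122.3]
tool_rot: [-180.0, 0.0, 12.5]
ft_force: [-1.1, -0.7, -0.0]
grip_width: 0.501
finger_force: 0.0
```

```bash
python3 - <<'E'
from h import *
s=vision.snapshot("wrist"); save("w16",s["frame"][40:220,150:420],2.5)
h=cv2.cvtColor(s["frame"],cv2.COLOR_RGB2HSV).astype(int)
u=proj(s,[[660,-195,66]])[0];print("pred top centre",u)
x=np.array([.976,.216,0]);y=np.array([.216,-.976,0]);c=np.array([660,-195,66.])
E=proj(s,[c+25*x,c-25*x,c-25*y,c+25*y]);print(E.round(1))
i,j=u.round().astype(int)[::-1]
print("row V",h[i,j-55:j+56,2].tolist());print("col V",h[i-50:i+55,j,2].tolist()); print("row S",h[i,j-55:j+56:3,1].tolist())
go(479.5,106,100,4)
E
```

```text
pred top centre [280.31541648 134.32793603]
[[280.3  91.7]
 [280.3 174.7]
 [239.5 134.3]
 [321.2 134.4]]
row V [249, 249, 249, 249, 249, 249, 249, 249, 249, 249, 249, 249, 249, 249, 249, 249, 200, 122, 133, 142, 142, 144, 144, 142, 142, 139, 139, 136, 136, 133, 124, 106, 72, 190, 244, 249, 249, 249, 249, 249, 249, 249, 249, 249, 249, 249, 249, 249, 249, 249, 249, 249, 249, 249, 249, 250, 249, 249, 249, 249, 249, 249, 249, 249, 249, 249, 249, 249, 249, 249, 249, 249, 249, 249, 249, 249, 249, 249, 249, 205, 91, 114, 131, 138, 139, 137, 135, 131, 129, 128, 125, 124, 124, 121, 115, 87, 195, 213, 214, 216, 215, 216, 216, 215, 248, 249, 249, 249, 249, 249, 249]
col V [248, 249, 249, 249, 249, 249, 249, 249, 249, 249, 249, 234, 124, 111, 125, 131, 129, 130, 130, 131, 131, 132, 134, 134, 134, 131, 124, 108, 93, 249, 249, 249, 249, 249, 249, 249, 249, 249, 249, 249, 249, 249, 249, 249, 249, 249, 249, 249, 249, 249, 250, 249, 249, 249, 249, 249, 249, 249, 250, 249, 249, 249, 249, 249, 249, 249, 249, 250, 249, 249, 249, 249, 249, 249, 249, 242, 177, 66, 103, 127, 134, 139, 132, 132, 135, 137, 134, 132, 128, 110, 79, 87, 154, 199, 199, 198, 198, 195, 195, 195, 195, 195, 191, 191, 196]
row S [95, 93, 90, 88, 79, 86, 13, 16, 14, 15, 12, 157, 136, 136, 131, 136, 137, 136, 135, 138, 137, 139, 140, 142, 142, 141, 143, 13, 17, 14, 12, 15, 126, 128, 129, 80, 79]
t=100*0.001cm [ -5.09 -33.28   2.25] rot [-0.    0.    1.42] clock 39.3
```

Call:
{"fn": "jog_arm", "kwargs": {"deltas": [{"translation": [-0.6, -4, 0], "delta_rot": [0, 0, -1.1], "gripper": 0.5}, {"translation": [-1.2, -8, 0], "delta_rot": [0, 0, -2.2], "gripper": 0.5}, {"translation": [-1.8, -12, 0], "delta_rot": [0, 0, -3.3], "gripper": 0.5}, {"translation": [-2.4, -16, 0.2], "delta_rot": [0, 0, -4.4], "gripper": 0.5}, {"translation": [-3, -20, 0.5], "delta_rot": [0, 0, -5.5], "gripper": 0.5}, {"translation": [-3.7, -24, 0.8], "delta_rot": [0, 0, -6.6], "gripper": 0.5}, {"translation": [-4.3, -28, 1.2], "delta_rot": [0, 0, -7.7], "gripper": 0.5}, {"translation": [-4.9, -32, 1.6], "delta_rot": [0, 0, -8.8], "gripper": 0.5}]}}

```text
clock: 39.97
tcp_pos: [483.1, 95.4, 106.8]
tool_rot: [180.0, -0.0, 65.6]
ft_force: [0.9, 0.6, 0.1]
grip_width: 0.501
finger_force: 0.0
```

Call:
{"fn": "jog_arm", "kwargs": {"deltas": [{"translation": [0, 0, 0], "delta_rot": [0, 0, -1.1], "gripper": 0.5}, {"translation": [0, 0, 0], "delta_rot": [0, 0, -2.2], "gripper": 0.5}, {"translation": [0, 0, 0], "delta_rot": [0, 0, -3.3], "gripper": 0.5}, {"translation": [0, 0, 0], "delta_rot": [0, 0, -4.4], "gripper": 0.5}, {"translation": [0, 0, 0], "delta_rot": [0, 0, -4.8], "gripper": 0.5}, {"translation": [0, 0, 0], "delta_rot": [0, 0, -4.8], "gripper": 0.5}, {"translation": [0, 0, 0], "delta_rot": [0, 0, -4.8], "gripper": 0.5}, {"translation": [0, 0, 0], "delta_rot": [0, 0, -4.8], "gripper": 0.5}]}}

```text
clock: 40.63
tcp_pos: [484.1, 93.8, 106.7]
tool_rot: [180.0, -0.0, 94.0]
ft_force: [0.0, -0.3, -0.3]
grip_width: 0.5
finger_force: 0.0
```

```bash
python3 - <<'E'
from h import *
go(479.5,106,80,94); print(env.observe()["joint_positions"].round(0))
E
```

```text
t=100*0.001cm [ 1.25 -0.37  2.67] rot [ 0.   -0.    0.01] clock 40.6
[  7. -11.  98.   0.  93.   3.]
```

Call:
{"fn": "jog_arm", "kwargs": {"deltas": [{"translation": [0.6, -0.2, 1], "delta_rot": [0, 0, 0], "gripper": 0.5}, {"translation": [1.25, -0.37, 1.7], "delta_rot": [0, 0, 0], "gripper": 0.5}, {"translation": [1.25, -0.37, 1.7], "delta_rot": [0, 0, 0], "gripper": 0.5}, {"translation": [1.25, -0.37, 1.7], "delta_rot": [0, 0, 0], "gripper": 0.5}, {"translation": [1.25, -0.37, 1.7], "delta_rot": [0, 0, 0], "gripper": 0.5}, {"translation": [1.25, -0.37, 1.7], "delta_rot": [0, 0, 0], "gripper": 0.5}, {"translation": [1.25, -0.37, 1.7], "delta_rot": [0, 0, 0], "gripper": 0.5}, {"translation": [1.25, -0.37, 1.7], "delta_rot": [0, 0, 0], "gripper": 0.5}]}}

```text
clock: 41.3
tcp_pos: [479.7, 105.9, 90.0]
tool_rot: [180.0, -0.0, 94.1]
ft_force: [-0.6, 0.3, 0.4]
grip_width: 0.5
finger_force: 0.0
```

```bash
python3 - <<'E'
from h import *
s=vision.snapshot("wrist"); save("w17",s["frame"],1)
h=cv2.cvtColor(s["frame"],cv2.COLOR_RGB2HSV).astype(int); t=env.observe()["tcp_pos"]; u=proj(s,[[479.5,106,14]])[0]
for lo in (0,100):
    m=((h[...,1]<45)&(h[...,2]>lo)).astype(np.uint8); 
    if lo: m=cv2.morphologyEx(m,cv2.MORPH_CLOSE,np.ones((7,7)))
    n,l,st,ce=cv2.connectedComponentsWithStats(m); i=l[int(u[1]),int(u[0])] or 1+np.hypot(*(ce[1:]-u).T).argmin()
    pts=np.argwhere(l==i)[:,::-1].astype(np.float32); r=cv2.minAreaRect(pts); W=onz(s,cv2.boxPoints(r),14)
    print("pred",u.round(1),st[i],r); print(W.round(1).tolist(),W.mean(0).round(1))
    for a in range(2): e=W[a+1]-W[a]; print(np.hypot(*e[:2]),np.degrees(np.arctan2(e[1],e[0])))
print(t); go(479.5,106,8,94)
E
```

```text
pred [279.3 217.2] [ 264  163   31   95 2823] ((279.0, 210.0), (94.0, 30.0), 90.0)
[[466.4, 143.6, 14.0], [486.8, 145.0, 14.0], [492.4, 76.5, 14.0], [470.5, 74.9, 14.0]] [479. 110.  14.]
20.40267594498456 4.09338276861337
68.78118392391983 -85.33222871535305
pred [279.3 217.2] [ 264  164   31   69 2034] ((279.0, 198.0), (68.0, 30.0), 90.0)
[[466.5, 142.9, 14.0], [486.8, 144.3, 14.0], [490.8, 95.7, 14.0], [469.4, 94.2, 14.0]] [478.4 119.3  14. ]
20.417036414540515 4.09337792695379
48.7996213814936 -85.34074047420523
[479.59960413 105.9249912   89.85791991]
t=100*0.001cm [ 0.01 -0.01  8.19] rot [ 0.   -0.    0.02] clock 41.4
```

Call:
{"fn": "jog_arm", "kwargs": {"deltas": [{"translation": [0.03, 0, 3], "delta_rot": [0, 0, 0], "gripper": 0.5}, {"translation": [0.03, 0, 6], "delta_rot": [0, 0, 0], "gripper": 0.5}, {"translation": [0.03, 0, 8.2], "delta_rot": [0, 0, 0], "gripper": 0.5}, {"translation": [0.03, 0, 8.2], "delta_rot": [0, 0, 0], "gripper": 0.5}, {"translation": [0.03, 0, 8.2], "delta_rot": [0, 0, 0], "gripper": 0.5}, {"translation": [0.03, 0, 8.2], "delta_rot": [0, 0, 0], "gripper": 0.5}, {"translation": [0.03, 0, 8.2], "delta_rot": [0, 0, 0], "gripper": 0.3}, {"translation": [0.03, 0, 8.2], "delta_rot": [0, 0, 0], "gripper": 0.15}]}}

```text
clock: 42.02
tcp_pos: [480.7, 106.5, 9.7]
tool_rot: [179.8, -0.0, 94.1]
ft_force: [0.9, 0.6, -0.1]
grip_width: 0.385
finger_force: 0.0
```

Call:
{"fn": "jog_arm", "kwargs": {"deltas": [{"translation": [0, 0, 0], "delta_rot": [0, 0, 0], "gripper": 0.15}, {"translation": [0, 0, 0], "delta_rot": [0, 0, 0], "gripper": 0.15}, {"translation": [0, 0, 0], "delta_rot": [0, 0, 0], "gripper": 0.15}, {"translation": [0, 0, 0], "delta_rot": [0, 0, 0], "gripper": 0.15}, {"translation": [0, 0, 0], "delta_rot": [0, 0, 0], "gripper": 0.15}, {"translation": [0, 0, -3], "delta_rot": [0, 0, 0], "gripper": 0.15}, {"translation": [0, 0, -6], "delta_rot": [0, 0, 0], "gripper": 0.15}, {"translation": [0, 0, -9], "delta_rot": [0, 0, 0], "gripper": 0.15}]}}

```text
clock: 42.68
tcp_pos: [478.6, 106.2, 97.7]
tool_rot: [-179.9, 0.0, 94.1]
ft_force: [0.7, -0.8, -0.2]
grip_width: 0.252
finger_force: 20.0
```

```bash
python3 - <<'E'
from h import *
go(560,112,98,94)
go(630.5,132.5,98,94)
E
```

```text
t=100*0.001cm [-0.01  8.16 -0.05] rot [-0.02  0.    0.02] clock 42.7
t=100*0.001cm [ 1.53 15.34 -0.07] rot [-0.02  0.    0.02] clock 42.7
```

Call:
{"fn": "jog_arm", "kwargs": {"deltas": [{"translation": [-1, 4, -1], "delta_rot": [0, 0, 0], "gripper": 0.15}, {"translation": [-3, 8, -2], "delta_rot": [0, 0, 0], "gripper": 0.15}, {"translation": [-5, 11, -4], "delta_rot": [0, 0, 0], "gripper": 0.15}, {"translation": [-6, 13, -6], "delta_rot": [0, 0, 0], "gripper": 0.15}, {"translation": [-6, 13, -6], "delta_rot": [0, 0, 0], "gripper": 0.15}, {"translation": [-6, 13, -6], "delta_rot": [0, 0, 0], "gripper": 0.15}, {"translation": [-6, 13, -6], "delta_rot": [0, 0, 0], "gripper": 0.15}, {"translation": [-6, 13, -6], "delta_rot": [0, 0, 0], "gripper": 0.15}]}}

```text
clock: 43.35
tcp_pos: [611.9, 56.5, 156.0]
tool_rot: [-179.8, -0.0, 94.2]
ft_force: [0.1, 0.5, -1.6]
grip_width: 0.249
finger_force: 20.0
```

Call:
{"fn": "jog_arm", "kwargs": {"deltas": [{"translation": [0, 0, 0], "delta_rot": [0, 0, 0], "gripper": 0.15}, {"translation": [0, 0, 0], "delta_rot": [0, 0, 0], "gripper": 0.15}, {"translation": [0, 0, 0], "delta_rot": [0, 0, 0], "gripper": 0.15}, {"translation": [0, 0, 0], "delta_rot": [0, 0, 0], "gripper": 0.15}, {"translation": [0, 0, 0], "delta_rot": [0, 0, 0], "gripper": 0.15}, {"translation": [0, 0, 0], "delta_rot": [0, 0, 0], "gripper": 0.15}, {"translation": [0, 0, 0], "delta_rot": [0, 0, 0], "gripper": 0.15}, {"translation": [0, 0, 0], "delta_rot": [0, 0, 0], "gripper": 0.15}]}}

```text
clock: 44.02
tcp_pos: [613.4, 55.8, 157.7]
tool_rot: [180.0, 0.0, 94.1]
ft_force: [-0.3, -0.0, -1.3]
grip_width: 0.249
finger_force: 20.0
```

```bash
python3 - <<'E'
from h import *
import pickle
s=vision.snapshot("wrist"); pickle.dump(s,open("w18.pkl","wb")); save("w18",s["frame"],1.42)
o=env.observe(); t=o["tcp_pos"]; print(t.round(1),o["tool_rot"].round(2))
a=np.radians(4.5);ex=np.array([np.cos(a),np.sin(a),0]);ey=np.array([-np.sin(a),np.cos(a),0]);c=np.array([630.5,132.5,46])
f=proj(s,[c+sx*21*ex+sy*58*ey for sx,sy in((-1,-1),(1,-1),(1,1),(-1,1))]);p=proj(s,[c+sx*12.5*ex+sy*36.5*ey for sx,sy in((-1,-1),(1,-1),(1,1),(-1,1))])
print("face",f.round(0).tolist(),"pocket",p.round(0).tolist())
g=cv2.cvtColor(s["frame"],cv2.COLOR_RGB2HSV)
for q in(-20,0,20):
    l=[c+d*ex+q*ey for d in np.arange(-28,28.1,1)]; u=proj(s,l).round().astype(int)
    print(q,[(int(g[b,a,2])) for a,b in u])
for q in(-5,5):
    l=[c+d*ey+q*ex for d in np.arange(-64,64.1,1)]; u=proj(s,l).round().astype(int)
    print(q,[(int(g[b,a,2])) if 0<=b<420 and 0<=a<560 else -1 for a,b in u])
E
```

```text
[613.4  55.8 157.6] [180.    -0.    94.12]
face [[282.0, 184.0], [335.0, 184.0], [339.0, 25.0], [281.0, 26.0]] pocket [[293.0, 157.0], [325.0, 156.0], [327.0, 57.0], [293.0, 57.0]]
-20 [211, 209, 211, 188, 172, 113, 232, 243, 244, 243, 244, 244, 245, 245, 241, 201, 236, 243, 243, 243, 244, 245, 245, 243, 245, 245, 244, 245, 245, 246, 246, 243, 242, 243, 243, 243, 241, 237, 240, 138, 148, 192, 238, 240, 239, 238, 236, 237, 238, 218, 179, 194, 214, 213, 210, 210, 205]
0 [224, 223, 223, 213, 134, 168, 229, 241, 247, 247, 247, 248, 248, 247, 242, 203, 247, 247, 247, 248, 248, 249, 248, 247, 247, 247, 248, 248, 248, 247, 247, 247, 247, 247, 247, 247, 247, 242, 246, 90, 88, 231, 247, 247, 247, 246, 245, 247, 243, 144, 193, 214, 226, 227, 223, 222, 221]
20 [223, 223, 219, 198, 169, 221, 244, 248, 249, 249, 249, 249, 249, 249, 230, 215, 249, 249, 249, 249, 249, 249, 249, 249, 249, 249, 249, 249, 249, 249, 248, 249, 248, 249, 249, 249, 247, 247, 242, 96, 141, 215, 246, 247, 247, 247, 247, 247, 231, 146, 187, 221, 229, 228, 223, 221, 219]
-5 [147, 137, 107, 64, 63, 119, 212, 245, 245, 233, 233
[... 527 characters left out ...]
48, 248, 249, 248, 248, 248, 248, 248, 223, 213, 214, 214]
5 [216, 217, 240, 245, 246, 246, 246, 246, 220, 179, 229, 245, 245, 245, 245, 245, 240, 237, 238, 238, 239, 238, 238, 239, 239, 239, 240, 244, 246, 246, 231, 161, 64, 29, 25, 209, 239, 240, 240, 241, 242, 242, 242, 242, 243, 243, 244, 244, 245, 244, 245, 244, 247, 247, 247, 247, 247, 248, 248, 247, 247, 247, 248, 247, 247, 247, 247, 247, 247, 247, 247, 247, 247, 247, 247, 247, 248, 248, 248, 248, 248, 248, 248, 249, 249, 249, 249, 249, 249, 249, 249, 249, 249, 249, 249, 249, 249, 249, 171, 154, 18, 22, 26, 122, 193, 249, 248, 249, 248, 249, 248, 248, 248, 249, 248, 248, 248, 248, 248, 248, 248, 248, 248, 248, 247, 207, 180, 181, 180]
```

```bash
python3 - <<'E'
from h import *
import pickle
s=pickle.load(open("w18.pkl","rb")); o=env.observe();t=o["tcp_pos"]; r=R.from_euler('xyz',o["tool_rot"],degrees=True)
g=cv2.cvtColor(s["frame"],cv2.COLOR_RGB2HSV)
def prof(L): return [(int(g[b,a,2])) if 0<=b<420 and 0<=a<560 else -1 for a,b in proj(s,t+r.apply(L)).round().astype(int)]
for q in(-6,0,6): print(q,"x20..50",prof([[d,q,-6] for d in np.arange(20,50.1,1)]))
for q in(15,25,31): print(q,"y-18..18",prof([[q,d,-6] for d in np.arange(-18,18.1,1)]))
x0=proj(s,t+r.apply([[0,0,-6],[35,0,-6],[-35,0,-6]]));print(x0)
T=vision.snapshot("top"); gt=cv2.cvtColor(T["frame"],cv2.COLOR_RGB2GRAY).astype(np.float32)
a=np.radians(5);ex=np.array([np.cos(a),np.sin(a),0]);ey=np.array([-np.sin(a),np.cos(a),0]);c=np.array([630.3,134,46])
K=lambda L:cv2.remap(gt,proj(T,L).astype(np.float32).reshape(-1,1,2),None,cv2.INTER_LINEAR).ravel().round().astype(int).tolist()
print("top y",[ [K([c+d*ey+q*ex]) [0] for d in range(-70,71,2)] for q in(-17,17)])
E
```

```text
-6 x20..50 [151, 150, 149, 131, 109, 132, 152, 152, 150, 152, 115, 111, 142, 153, 153, 154, 153, 139, 69, 62, 129, 246, 245, 246, 246, 246, 245, 246, 246, 245, 246]
0 x20..50 [149, 148, 148, 129, 108, 132, 152, 151, 150, 151, 112, 109, 142, 152, 153, 152, 153, 138, 71, 65, 131, 246, 246, 246, 245, 245, 245, 246, 246, 245, 246]
6 x20..50 [147, 146, 147, 127, 108, 129, 149, 148, 150, 151, 115, 111, 139, 147, 152, 151, 153, 138, 71, 64, 93, 222, 189, 235, 235, 235, 237, 237, 237, 238, 239]
15 y-18..18 [175, 172, 169, 166, 168, 182, 190, 190, 139, 146, 150, 148, 150, 148, 147, 149, 149, 148, 149, 149, 147, 147, 145, 146, 146, 146, 147, 146, 146, 139, 167, 166, 165, 163, 165, 164, 169]
25 y-18..18 [246, 246, 246, 245, 242, 246, 246, 190, 163, 146, 153, 137, 132, 131, 131, 132, 131, 134, 132, 130, 132, 131, 131, 130, 129, 132, 129, 143, 148, 126, 220, 244, 194, 162, 164, 165, 169]
31 y-18..18 [246, 246, 246, 241, 236, 239, 245, 245, 201, 150, 152, 120, 111, 111, 111, 110, 110, 109, 109, 109, 110, 111, 111, 109, 111, 109, 109, 147, 149, 127, 232, 243, 243, 242, 242, 243, 244]
[[279.01175879 265.64350513]
 [278.89795304 194.68722561]
 [279.12015123 328.65924352]]
top y [[31, 27, 26, 24, 24, 28, 26, 24, 24, 25, 29, 32, 32, 33, 34, 33, 40, 48, 57, 69, 81, 87, 96, 107, 106, 107, 108, 110, 112, 114, 114, 116, 120, 117, 119, 122, 123, 124, 122, 120, 117, 116, 119, 115, 113, 110, 102, 87, 84, 87, 95, 108, 112, 120, 128, 131, 130, 130, 128, 124, 119, 111, 108, 110, 114, 112, 108, 105, 104, 104, 104], [45, 49, 50, 48, 45, 48, 53, 52, 50, 49, 46, 41, 36, 32, 31, 31, 31, 31, 31, 39, 39, 39, 42, 49, 59, 71, 87, 103, 110, 113, 114, 114, 116, 114, 116, 117, 116, 117, 117, 115, 112, 114, 112, 112, 109, 104, 92, 85, 84, 93, 101, 110, 120, 127, 129, 133, 134, 132, 129, 122, 117, 115, 118, 122, 124, 124, 121, 117, 117, 112, 108]]
```

```bash
python3 - <<'E'
from h import *
go(629.6,133.2,70,95)
E
```

```text
t=100*0.001cm [7.61 2.17 8.76] rot [-0.    0.   -0.15] clock 44.1
```

Call:
{"fn": "jog_arm", "kwargs": {"deltas": [{"translation": [3, 1, 1], "delta_rot": [0, 0, -0.15], "gripper": 0.15}, {"translation": [5.5, 2, 3], "delta_rot": [0, 0, -0.15], "gripper": 0.15}, {"translation": [7.6, 2.17, 5], "delta_rot": [0, 0, -0.15], "gripper": 0.15}, {"translation": [7.6, 2.17, 7], "delta_rot": [0, 0, -0.15], "gripper": 0.15}, {"translation": [7.6, 2.17, 8.7], "delta_rot": [0, 0, -0.15], "gripper": 0.15}, {"translation": [7.6, 2.17, 8.7], "delta_rot": [0, 0, -0.15], "gripper": 0.15}, {"translation": [7.6, 2.17, 8.7], "delta_rot": [0, 0, -0.15], "gripper": 0.15}, {"translation": [7.6, 2.17, 8.7], "delta_rot": [0, 0, -0.15], "gripper": 0.15}]}}

```text
clock: 44.78
tcp_pos: [630.2, 133.0, 72.0]
tool_rot: [179.9, -0.0, 95.0]
ft_force: [-0.6, -0.2, -0.6]
grip_width: 0.249
finger_force: 20.0
```

Call:
{"fn": "jog_arm", "kwargs": {"deltas": [{"translation": [0, 0, 0], "delta_rot": [0, 0, 0], "gripper": 0.15}, {"translation": [0, 0, 0], "delta_rot": [0, 0, 0], "gripper": 0.15}, {"translation": [0, 0, 0], "delta_rot": [0, 0, 0], "gripper": 0.15}, {"translation": [0, 0, 0], "delta_rot": [0, 0, 0], "gripper": 0.15}, {"translation": [0, 0, 0], "delta_rot": [0, 0, 0], "gripper": 0.15}, {"translation": [0, 0, 0], "delta_rot": [0, 0, 0], "gripper": 0.15}, {"translation": [0, 0, 0], "delta_rot": [0, 0, 0], "gripper": 0.15}, {"translation": [0, 0, 0], "delta_rot": [0, 0, 0], "gripper": 0.15}]}}

```text
clock: 45.45
tcp_pos: [629.5, 133.2, 70.6]
tool_rot: [-180.0, 0.0, 95.0]
ft_force: [0.4, 0.7, -1.1]
grip_width: 0.247
finger_force: 20.0
```

```bash
python3 - <<'E'
from h import *
s=vision.snapshot("wrist"); o=env.observe();t=o["tcp_pos"]; r=R.from_euler('xyz',o["tool_rot"],degrees=True); print(t.round(1),o["tool_rot"].round(1)); save("w19",s["frame"],1.42)
g=cv2.cvtColor(s["frame"],cv2.COLOR_RGB2HSV)
def prof(L): return [(int(g[b,a,2])) if 0<=b<420 and 0<=a<560 else -1 for a,b in proj(s,L).round().astype(int)]
z=t[2]-46
for q in(-6,0,6): print(q,"ins x30..42",prof(t+r.apply([[d,q,-6] for d in np.arange(30,42.1,1)])))
for q in(20,31): print(q,"ins y-15..15",prof(t+r.apply([[q,d,-6] for d in np.arange(-15,15.1,1)])))
for q in(-6,0,6): print(q,"face x30..66",prof(t+r.apply([[d,q,z] for d in np.arange(30,66.1,1)])))
for q in(36,50): print(q,"face y-26..26",prof(t+r.apply([[q,d,z] for d in np.arange(-26,26.1,1)])))
E
```

```text
[629.5 133.2  70.5] [-180.   -0.   95.]
-6 ins x30..42 [115, 109, 141, 150, 149, 150, 150, 135, 68, 61, 122, 236, 236]
0 ins x30..42 [112, 108, 140, 149, 147, 148, 149, 136, 69, 64, 120, 232, 196]
6 ins x30..42 [112, 107, 136, 148, 149, 149, 151, 136, 63, 63, 89, 234, 234]
20 ins y-15..15 [236, 237, 238, 238, 237, 164, 146, 149, 146, 149, 147, 147, 145, 144, 146, 147, 145, 146, 146, 145, 146, 145, 145, 144, 145, 145, 115, 225, 235, 233, 230]
31 ins y-15..15 [238, 240, 240, 241, 236, 146, 146, 151, 116, 109, 108, 109, 107, 108, 107, 108, 109, 107, 109, 110, 109, 107, 108, 107, 144, 147, 127, 205, 235, 235, 232]
-6 face x30..66 [149, 103, 68, 62, 120, 233, 233, 197, 95, 24, 197, 233, 234, 234, 234, 235, 235, 236, 236, 237, 238, 238, 239, 239, 240, 240, 241, 241, 242, 242, 243, 120, 194, 198, 197, 201, 199]
0 face x30..66 [148, 106, 69, 64, 120, 232, 233, 126, 77, 24, 182, 237, 237, 238, 238, 238, 238, 239, 240, 240, 241, 241, 241, 242, 242, 243, 243, 246, 246, 246, 246, 235, 244, 243, 243, 244, 244]
6 face x30..66 [146, 105, 70, 63, 121, 232, 232, 215, 129, 26, 212, 239, 240, 240, 240, 241, 241, 241, 242, 243, 246, 247, 246, 246, 247, 246, 246, 246, 246, 247, 247, 159, 161, 161, 162, 162, 163]
36 face y-26..26 [198, 201, 206, 183, 167, 120, 211, 242, 242, 242, 241, 243, 242, 236, 177, 102, 225, 236, 234, 236, 233, 236, 234, 232, 232, 233, 233, 236, 235, 232, 232, 233, 232, 234, 235, 234, 229, 229, 231, 109, 202, 237, 236, 236, 233, 233, 235, 237, 123, 171, 195, 201, 209]
50 face y-26..26 [244, 244, 242, 242, 244, 244, 244, 244, 245, 245, 245, 245, 245, 242, 240, 241, 240, 241, 243, 242, 238, 240, 241, 240, 241, 242, 241, 238, 236, 240, 243, 245, 246, 246, 246, 246, 246, 246, 246, 246, 245, 246, 246, 246, 244, 244, 245, 246, 244, 244, 244, 244, 244]
```

Call:
{"fn": "jog_arm", "kwargs": {"deltas": [{"translation": [0.08, 0, 0.2], "delta_rot": [0, 0, 0], "gripper": 0.15}, {"translation": [0.08, 0, 0.5], "delta_rot": [0, 0, 0], "gripper": 0.15}, {"translation": [0.08, 0, 0.8], "delta_rot": [0, 0, 0], "gripper": 0.15}, {"translation": [0.08, 0, 1.1], "delta_rot": [0, 0, 0], "gripper": 0.15}, {"translation": [0.08, 0, 1.4], "delta_rot": [0, 0, 0], "gripper": 0.15}, {"translation": [0.08, 0, 1.6], "delta_rot": [0, 0, 0], "gripper": 0.15}, {"translation": [0.08, 0, 1.7], "delta_rot": [0, 0, 0], "gripper": 0.15}, {"translation": [0.08, 0, 1.7], "delta_rot": [0, 0, 0], "gripper": 0.15}]}}

```text
clock: 46.17
tcp_pos: [629.3, 133.9, 53.1]
tool_rot: [-180.0, 0.0, 95.0]
ft_force: [-0.5, 0.6, -0.8]
grip_width: 0.246
finger_force: 20.0
```

Call:
{"fn": "jog_arm", "kwargs": {"deltas": [{"translation": [0, 0, 0.1], "delta_rot": [0, 0, 0], "gripper": 0.15}, {"translation": [0, 0, 0.2], "delta_rot": [0, 0, 0], "gripper": 0.15}, {"translation": [0, 0, 0.3], "delta_rot": [0, 0, 0], "gripper": 0.15}, {"translation": [0, 0, 0.35], "delta_rot": [0, 0, 0], "gripper": 0.15}, {"translation": [0, 0, 0.4], "delta_rot": [0, 0, 0], "gripper": 0.15}, {"translation": [0, 0, 0.4], "delta_rot": [0, 0, 0], "gripper": 0.15}, {"translation": [0, 0, 0.4], "delta_rot": [0, 0, 0], "gripper": 0.15}, {"translation": [0, 0, 0.4], "delta_rot": [0, 0, 0], "gripper": 0.15}]}}

```text
clock: 46.83
tcp_pos: [629.7, 133.9, 50.0]
tool_rot: [180.0, 0.0, 95.0]
ft_force: [-0.2, 0.3, 1.1]
grip_width: 0.25
finger_force: 20.0
```

Call:
{"fn": "jog_arm", "kwargs": {"deltas": [{"translation": [0, 0, 0.05], "delta_rot": [0, 0, 0], "gripper": 0.15}, {"translation": [0, 0, 0.1], "delta_rot": [0, 0, 0], "gripper": 0.15}, {"translation": [0, 0, 0.15], "delta_rot": [0, 0, 0], "gripper": 0.15}, {"translation": [0, 0, 0.2], "delta_rot": [0, 0, 0], "gripper": 0.15}, {"translation": [0, 0, 0.25], "delta_rot": [0, 0, 0], "gripper": 0.15}, {"translation": [0, 0, 0.25], "delta_rot": [0, 0, 0], "gripper": 0.15}, {"translation": [0, 0, 0.25], "delta_rot": [0, 0, 0], "gripper": 0.15}, {"translation": [0, 0, 0.25], "delta_rot": [0, 0, 0], "gripper": 0.15}]}}

```text
clock: 47.5
tcp_pos: [630.1, 133.8, 48.2]
tool_rot: [179.9, 0.0, 95.0]
ft_force: [-0.9, -1.7, 5.4]
grip_width: 0.246
finger_force: 20.0
```

Call:
{"fn": "jog_arm", "kwargs": {"deltas": [{"translation": [0, 0, -0.2], "delta_rot": [0, 0, 0], "gripper": 0.4}, {"translation": [0, 0, -0.2], "delta_rot": [0, 0, 0], "gripper": 0.4}, {"translation": [0, 0, -0.2], "delta_rot": [0, 0, 0], "gripper": 0.4}, {"translation": [0.1, 0, -1.5], "delta_rot": [0, 0, 0], "gripper": 0.4}, {"translation": [0.1, 0, -3], "delta_rot": [0, 0, 0], "gripper": 0.4}, {"translation": [0.1, 0, -3], "delta_rot": [0, 0, 0], "gripper": 0}, {"translation": [0.1, 0, -3], "delta_rot": [0, 0, 0], "gripper": 0}, {"translation": [0.1, 0, -3], "delta_rot": [0, 0, 0], "gripper": 0}]}}

```text
clock: 48.17
tcp_pos: [629.3, 135.0, 76.9]
tool_rot: [-180.0, -0.0, 95.0]
ft_force: [0.6, -0.5, -0.4]
grip_width: 0.21
finger_force: 0.0
```

Call:
{"fn": "jog_arm", "kwargs": {"deltas": [{"translation": [0, 0, 0], "delta_rot": [0, 0, 0], "gripper": 0}, {"translation": [0, 0, 0], "delta_rot": [0, 0, 0], "gripper": 0}, {"translation": [0, 0, 0], "delta_rot": [0, 0, 0], "gripper": 0}, {"translation": [0, 0, 0], "delta_rot": [0, 0, 0], "gripper": 0}, {"translation": [0, 0, 0.5], "delta_rot": [0, 0, 0], "gripper": 0}, {"translation": [0, 0, 1], "delta_rot": [0, 0, 0], "gripper": 0}, {"translation": [0, 0, 1.4], "delta_rot": [0, 0, 0], "gripper": 0}, {"translation": [0, 0, 1.8], "delta_rot": [0, 0, 0], "gripper": 0}]}}

```text
clock: 48.83
tcp_pos: [629.1, 134.9, 58.1]
tool_rot: [-179.9, 0.0, 95.0]
ft_force: [1.0, 0.0, 0.2]
grip_width: 0.006
finger_force: 0.0
```

Call:
{"fn": "jog_arm", "kwargs": {"deltas": [{"translation": [0, 0, 0.2], "delta_rot": [0, 0, 0], "gripper": 0}, {"translation": [0, 0, 0.4], "delta_rot": [0, 0, 0], "gripper": 0}, {"translation": [0, 0, 0.55], "delta_rot": [0, 0, 0], "gripper": 0}, {"translation": [0, 0, 0.7], "delta_rot": [0, 0, 0], "gripper": 0}, {"translation": [0, 0, 0.8], "delta_rot": [0, 0, 0], "gripper": 0}, {"translation": [0, 0, 0.9], "delta_rot": [0, 0, 0], "gripper": 0}, {"translation": [0, 0, 1.0], "delta_rot": [0, 0, 0], "gripper": 0}, {"translation": [0, 0, 1.1], "delta_rot": [0, 0, 0], "gripper": 0}]}}

```text
clock: 49.5
tcp_pos: [630.1, 134.7, 50.4]
tool_rot: [179.9, 0.0, 95.0]
ft_force: [-3.3, -2.1, 11.7]
grip_width: 0.006
finger_force: 6.3
```

Call:
{"fn": "jog_arm", "kwargs": {"deltas": [{"translation": [0, 0, 0.1], "delta_rot": [0, 0, 0], "gripper": 0}, {"translation": [0, 0, 0.2], "delta_rot": [0, 0, 0], "gripper": 0}, {"translation": [0, 0, 0.3], "delta_rot": [0, 0, 0], "gripper": 0}, {"translation": [0, 0, 0.35], "delta_rot": [0, 0, 0], "gripper": 0}, {"translation": [0, 0, 0.4], "delta_rot": [0, 0, 0], "gripper": 0}, {"translation": [0, 0, 0.4], "delta_rot": [0, 0, 0], "gripper": 0}, {"translation": [0, 0, 0.4], "delta_rot": [0, 0, 0], "gripper": 0}, {"translation": [0, 0, 0.4], "delta_rot": [0, 0, 0], "gripper": 0}]}}

```text
clock: 50.17
tcp_pos: [630.1, 135.4, 46.4]
tool_rot: [179.8, -0.0, 95.0]
ft_force: [-3.6, -0.5, 9.7]
grip_width: 0.005
finger_force: 4.7
```

Call:
{"fn": "jog_arm", "kwargs": {"deltas": [{"translation": [0, 0, 0.05], "delta_rot": [0, 0, 0], "gripper": 0}, {"translation": [0, 0, 0.1], "delta_rot": [0, 0, 0], "gripper": 0}, {"translation": [0, 0, 0.15], "delta_rot": [0, 0, 0], "gripper": 0}, {"translation": [0, 0, 0.2], "delta_rot": [0, 0, 0], "gripper": 0}, {"translation": [0, 0, 0.2], "delta_rot": [0, 0, 0], "gripper": 0}, {"translation": [0, 0, 0.2], "delta_rot": [0, 0, 0], "gripper": 0}, {"translation": [0, 0, 0.2], "delta_rot": [0, 0, 0], "gripper": 0}, {"translation": [0, 0, 0.2], "delta_rot": [0, 0, 0], "gripper": 0}]}}

```text
clock: 50.83
tcp_pos: [630.1, 135.5, 46.3]
tool_rot: [179.8, -0.1, 95.0]
ft_force: [-7.3, -1.0, 16.5]
grip_width: 0.003
finger_force: 8.3
```

The height now stays at 46.3 while the force rises, so the insert is on the pocket floor. One firmer push, then lift and check.

Call:
{"fn": "jog_arm", "kwargs": {"deltas": [{"translation": [0, 0, 0.1], "delta_rot": [0, 0, 0], "gripper": 0}, {"translation": [0, 0, 0.2], "delta_rot": [0, 0, 0], "gripper": 0}, {"translation": [0, 0, 0.25], "delta_rot": [0, 0, 0], "gripper": 0}, {"translation": [0, 0, 0.25], "delta_rot": [0, 0, 0], "gripper": 0}, {"translation": [0, 0, 0.25], "delta_rot": [0, 0, 0], "gripper": 0}, {"translation": [0, 0, 0.25], "delta_rot": [0, 0, 0], "gripper": 0}, {"translation": [0, 0, 0.25], "delta_rot": [0, 0, 0], "gripper": 0}, {"translation": [0, 0, 0.25], "delta_rot": [0, 0, 0], "gripper": 0}]}}

```text
clock: 51.5
tcp_pos: [630.2, 135.5, 46.2]
tool_rot: [179.7, -0.0, 95.0]
ft_force: [-12.5, -1.7, 26.6]
grip_width: 0.004
finger_force: 13.1
```

Call:
{"fn": "jog_arm", "kwargs": {"deltas": [{"translation": [0, 0, -2], "delta_rot": [0, 0, 0], "gripper": 0}, {"translation": [0, 0, -5], "delta_rot": [0, 0, 0], "gripper": 0}, {"translation": [0, 0, -8], "delta_rot": [0, 0, 0], "gripper": 0}, {"translation": [-3, 0, -10], "delta_rot": [0, 0, 0], "gripper": 0}, {"translation": [-6, 0, -10], "delta_rot": [0, 0, 0], "gripper": 0}, {"translation": [-9, 0, -10], "delta_rot": [0, 0, 0], "gripper": 0}, {"translation": [-9, 0, -10], "delta_rot": [0, 0, 0], "gripper": 0}, {"translation": [-9, 0, -10], "delta_rot": [0, 0, 0], "gripper": 0}]}}

```text
clock: 52.17
tcp_pos: [637.3, 44.0, 139.1]
tool_rot: [-180.0, -0.0, 94.9]
ft_force: [-0.0, 0.6, 0.4]
grip_width: 0.007
finger_force: 0.0
```

Call:
{"fn": "jog_arm", "kwargs": {"deltas": [{"translation": [0, 0, 0], "delta_rot": [0, 0, 0], "gripper": 0}, {"translation": [0, 0, 0], "delta_rot": [0, 0, 0], "gripper": 0}, {"translation": [0, 0, 0], "delta_rot": [0, 0, 0], "gripper": 0}, {"translation": [0, 0, 0], "delta_rot": [0, 0, 0], "gripper": 0}, {"translation": [0, 0, 0], "delta_rot": [0, 0, 0], "gripper": 0}, {"translation": [0, 0, 0], "delta_rot": [0, 0, 0], "gripper": 0}, {"translation": [0, 0, 0], "delta_rot": [0, 0, 0], "gripper": 0}, {"translation": [0, 0, 0], "delta_rot": [0, 0, 0], "gripper": 0}]}}

```text
clock: 52.83
tcp_pos: [637.3, 45.4, 139.6]
tool_rot: [180.0, 0.0, 95.0]
ft_force: [0.1, -0.2, 0.2]
grip_width: 0.002
finger_force: 0.0
```

```bash
python3 - <<'E'
from h import *
s=vision.snapshot("wrist"); u=proj(s,[[630,134,46]])[0].astype(int); d=vision.snapshot("side"); n=proj(d,[[660,-195,40]])[0].astype(int); p=proj(d,[[630,134,46]])[0].astype(int)
def crop(im,c,w,h): im=cv2.copyMakeBorder(im,100,100,100,100,cv2.BORDER_CONSTANT); return im[c[1]+100-h:c[1]+100+h,c[0]+100-w:c[0]+100+w]
A=cv2.resize(crop(s["frame"],u,65,95),(390,570),interpolation=cv2.INTER_CUBIC)
B=cv2.resize(crop(d["frame"],n,48,36),(380,285),interpolation=cv2.INTER_CUBIC); C=cv2.resize(crop(d["frame"],p,48,36),(380,285),interpolation=cv2.INTER_CUBIC)
save("fin",np.hstack([A,np.vstack([B,C])])); print(env.observe()["tcp_pos"])
E
```

```text
[637.31541758  45.33805237 139.62907294]
```

View pics/fin.png

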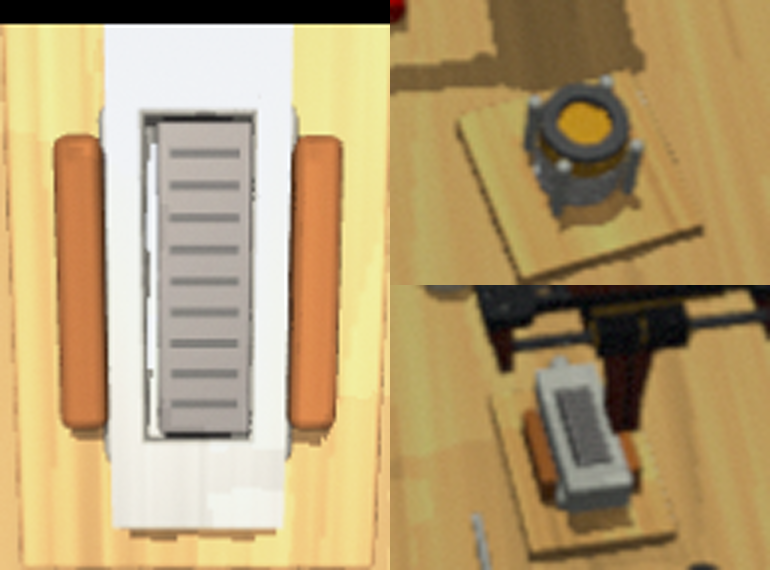

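The left panel shows the insert inside the pocket at (205,280), level with the face. At top right, the ring at (585,122) lies flat on the brass slug between the posts. Handing in.

```bash
python3 -c "
from bench import workorder
print(workorder.job_done())"
```

```text
the job is handed in; nothing more can be done
None
```

The job is handed in at about 53 s of the 210 s allowed: four spacers, the brass slug and the retaining ring are stacked in the nest in that order, and the face insert is pressed down flush in the putter head.

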